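# Slide the hot pot off the burner onto a pan rest

## Task

Take the lidded small pot off the front burner by sliding it, not lifting it, across to the low steel pan rest. First stand the pan rest square to the hob at the very edge of the worktop in line with the pot, its plain sloping noses reaching out over the gap towards the grate; then push the pot gently across and up the noses until it sits level on both runners, home against both upturned stops, with its lid still in place and the noses still over the gap. Do not disturb the salt shaker, the cup or the spice jar.

Things in the scene. Friction and masses are not known exactly. Their poses are not given: they have to be found in the camera images.
- trivet_bar (a point): Pan rest: low dark steel stand, loose, 0.9 kg, 198 mm long (x), 92 mm wide (y). Point: middle of its straight cross bar, 32 mm above the worktop; x along its length towards its two upturned stops, z up. Grip it by this bar, near its centre of mass: 12 mm wide in x, 64 mm free length in y, 10 mm high, top at 37 mm. Four rubber feet, 8 mm radius, at x = -62 and +80 mm, y = +-38 mm.
- trivet_nose (a point): Point midway between the tips of the pan rest's two plain noses, 102 mm from the cross bar on the side away from the stops, 28 mm above the worktop. The runners are two parallel flat bars 12 mm wide, at y = -38 and +38 mm, tops 40 mm above the worktop (2 mm higher than the grate's pot bars); over the last 44 mm they slope down, as ramps, to 31 mm at the tips. Axes as trivet_bar.
- trivet_seat (a point): Point half-way between the runners, level with their tops (40 mm above the worktop), 10.5 mm from the cross bar's middle towards the stops: the pot's axis is here when its wall touches both stops. Stops: round upright posts 12 mm thick, one on each runner, 90 mm from the cross bar in x, rising 26 mm above the runner. Axes as trivet_bar.
- pot_centre (a point): Small steel pot, loose, 0.4 to 0.75 kg, on the hob's front right burner, base 38 mm above the worktop. Point on its axis 40 mm above its underside. Base radius 77 mm, wall 82, rim 86 mm, 79 mm high. Loop handles on its own +y and -y sides reach 120 mm from the axis, 54 to 65 mm above the underside, 76 mm wide. z up.
- lid_centre (a point): Lid of the small pot, 172 mm wide, 0.25 kg, lying loose on the pot's rim without a lip; this point is on its axis 12 mm above its lower edge. Its dome rises to 24 mm and its black knob to 49 mm above the rim.
- grate_r: Right pan support of the gas hob, fixed black grate; origin on the hob at its centre, x to the back of the hob, y to the left, z up; spans x +-198 mm, y +-122 mm. Front burner: x = -118 mm, y = 0. Pot bars have tops 38 mm above the worktop (one along y at x = -118 mm, y = -35 to -119 mm), frame bars 34 mm. Nothing else on it stands in the pot's way to the right.
- worktop_edge (a point): Point on the left edge of the worktop (height 0) beside the right grate, straight to the right of the front burner. The edge runs along the grate's x axis, at y = -177 mm in the grate's frame, so an open gap 55 mm wide lies between grate and worktop. The worktop's front edge is about 110 mm nearer the robot than this point.
- salt_shaker: Glass salt shaker with a grey top, 44 mm wide, 90 mm high, standing on the worktop behind the work; origin at the centre of its underside. Leave it.
- espresso_cup: Green espresso cup, 65 mm wide, 52 mm high, on the worktop near the kettle; origin at the centre of its underside. Leave it.
- spice_jar: Spice jar with a green cap, 46 mm wide, 106 mm high, on the worktop beside the hob; origin at the centre of its underside. Leave it.
Not all that is in view belongs to the job. There is more than one size of the part that bears trivet_bar; the job needs the larger.

How it is judged:
On the way:
1. the pan rest stands on the worktop, square to the hob, its noses past the worktop's edge over the gap, while the pot is still on the burner (y of trivet_nose in the frame of grate_r above -0.177 m and angle between the x axis of trivet_bar and the y axis of grate_r, either way round below 0.35 rad and height (world z) of trivet_bar below 0.036 m and angle between trivet_bar's own z axis and vertical below 0.05 rad and y of pot_centre in the frame of grate_r above -0.06 m), for 0.2 s.
At the end, for the whole second after the job is handed in: The pot stands level (0.03 rad) on the runners, off the grate, its axis within 6 mm of the seat point (against both stops), lid within 12 mm of centred; the pan rest stands level on the worktop, square to the hob (0.35 rad), noses past the worktop's edge over the gap; all at rest (horizontal distance between pot_centre and trivet_seat below 0.006 m and height (world z) of pot_centre between 0.076 and 0.084 m and angle between each of pot_centre, trivet_bar's own z axis and vertical below 0.03 rad and height (world z) of trivet_bar between 0.029 and 0.035 m and y of trivet_nose in the frame of grate_r above -0.177 m and angle between the x axis of trivet_bar and the y axis of grate_r, either way round below 0.35 rad and horizontal distance between lid_centre and pot_centre below 0.012 m and angle between lid_centre's own z axis and vertical below 0.05 rad and contact force between small_pot and grate_r below 0.1 N and linear speed of each of small_pot, trivet below 0.01 m/s); the robot touches nothing.
It fails at once if the pot is pushed roughly (over 25 N) (contact force between any of the fingers, the arm and small_pot above 25 N).
It fails at once if the pot is lifted (more than 22 mm above its height on the grate) (height (world z) of pot_centre above 0.1 m).
It fails at once if the pot drops between grate and pan rest, or tips (height (world z) of pot_centre below 0.062 m or angle between pot_centre's own z axis and vertical above 0.2 rad).
It fails at once if the lid slips off its place by more than 30 mm (distance between lid_centre and pot_centre above 0.0595 m).
It fails at once if the salt shaker, cup or spice jar is disturbed (moved more than 20 mm) (distance of any of salt_shaker, espresso_cup, spice_jar from where it was at the start of the episode above 0.02 m).
It also fails if it takes over 64 s, if anything falls off the work surface, if the arm or the gripper's body presses on something with over 40 N, if the wrist force passes 120 N, or if a joint passes its speed limit or range.

## Robot

A 6-joint arm with a two-finger parallel gripper is mounted at the origin on a cart in front of the work surface, level with it; the furniture and walls round the work are solid. World frame = base frame: x ahead of the robot, y to its left, z up, the work surface at z = 0. Lengths are in m, angles in rad, forces in N, time in s.
With the tool pointing down it reaches from about 0.3 to 0.825 m from the base axis. Payload 5.4 kg.
Tool frame: the origin (TCP) lies midway between the tips of the shut fingers; the grasp point (between the pads) lies 19 mm behind it; y points along the fingers, x is the direction in which the jaws open and shut, and the axes are right-handed (so a half turn about y gives the same grasp; the last joint's range is limited). The gripper opens to 92 mm and grips with 3 to 60 N. Pads are 20 mm wide; open, the fingers measure 128 mm over their backs; the gripper's body (75 mm by 189 mm) begins 69 mm behind the grasp point.
Start: joints at [1.097, 0.158, 1.597, -0, 1.386, -0.21], TCP at [0.15, 0.555, 0.215] pointing down, gripper open.
Joint ranges: [-2.91, 2.91], [-0.94, 2.29], [0.18, 2.7], [-1.29, 4.43], [0.17, 2.64], [-3, 3]. Speed limits (rad/s): [2.57, 2.57, 3.14, 3.14, 3.14, 3.14].

## Interface

Orientations are given as a 3x3 rotation matrix whose columns are the frame's x, y, z axes.
In Python, from rig import robot, read_camera, order gives the robot as it stands.
- The arm moves only by the tool step_arm, never from a script. Its argument "steps" is a list of rows, each an object of numbers: "claw": the gripper's target within -1 to 1 (shut at 1, half-way at 0, fully open at -1); "tx", "ty", "tz": the shift along the world's x, y, z in m; "wx", "wy", "wz": the turn, a rotation vector about the world's x, y, z in degrees. In form: [{"claw": .., "tx": .., "ty": .., "tz": .., "wx": .., "wy": .., "wz": ..}, ...]. A call has 1 to 10 rows; each row is the pose to reach, as a shift and turn from the pose commanded when the call began; what a row does not reach only later rows make up. A row lasts 1/10 s, in which the tool goes at most 50 mm and 8.59 degrees, less where a joint would pass 70% of its speed; a pose out of reach is approached as far as the arm can. A call with a gripper value outside its range is refused whole. The fingers move at their own pace and stop on an object; the grip force is fixed at half the most. Time passes only in rows, so rows that repeat a pose let the fingers close. It gives the time, the measured TCP pose, the force and the opening at its end, in the units of the state.
- robot.get_obs(): the state, without advancing time (a new reading comes with each control period).
- read_camera(name): name is "scene" or "top" or "wrist"; returns a dict with "pixels" (400x640x3 uint8, blue, green, red), "range_z" (400x640 float32, m along the optical axis (not along the pixel's ray), 0 where there is no reading), "vertical_fov" (degrees; the focal length in pixels is half the picture's height over the tangent of half this angle, whatever the lens; pixels are square), "cx", "cy" (the principal point, pixels), "R" (3x3) and "t" (3): a world point X has camera coordinates R X + t. Camera axes: x right, y down, z forward; pixel columns grow to the right and rows downward; lengths in m; the calibration is good to about 2 mm. A picture is of the moment at which its call begins.
- order.finish_job(): hands the job in, once; it reports no verdict.
The state is a dict: "time_s": time; "joint_pos": joint angles; "qd": joint speeds; "tau": joint torques, N m; "tool_pos": TCP position; "orientation": TCP orientation; "force": force on the tool from outside, world axes, zero at the start; "moment": the same for the moment, N m; "opening": opening from 0.0 (shut) to 1.0 (fully open).
Only numpy, scipy, OpenCV 4.12 (cv2) and the standard library are available. Lean on these libraries where they do the work, as an engineer would, in place of code of your own. Each camera call takes 0.05 s, during which the arm holds its last target.

## Working session

There is one attempt and no reset: what is moved stays moved. The work goes in short steps, Python scripts to look and compute and a tool call to move; the robot and the scene stay as the last step left them, time stands still between calls to the robot, and variables do not carry over. Pictures are saved under pics/ and viewed, and the job is handed in when it is done.

Besides the shell and the picture viewer there is one more tool, called after ">>>" by a JSON object that holds its "method" and its "body". step_arm: Moves the arm, as the interface text tells. Its arguments: {"type":"object","properties":{"steps":{"type":"array","items":{"type":"object","properties":{"claw":{"type":"number"},"tx":{"type":"number"},"ty":{"type":"number"},"tz":{"type":"number"},"wx":{"type":"number"},"wy":{"type":"number"},"wz":{"type":"number"}}}}},"required":["steps"]}

```bash
mkdir -p pics; cat > h.py <<'E'
import numpy as np,cv2
from rig import robot,read_camera,order
def snap(n,f):
    c=read_camera(n); cv2.imwrite('pics/%s.png'%f,c['pixels']); np.savez('pics/%s.npz'%f,**{k:np.asarray(v) for k,v in c.items()}); return c
def load(f):
    d=np.load('pics/%s.npz'%f); return {k:d[k] for k in d.files}
def foc(c): return 200/np.tan(np.radians(float(c['vertical_fov']))/2)
def cloud(c):
    f=foc(c); z=c['range_z']; v,u=np.mgrid[0:400,0:640]
    P=np.stack([(u-c['cx'])/f*z,(v-c['cy'])/f*z,z],-1)
    W=(P-c['t'])@c['R']; W[z==0]=np.nan; return W
def ray(c,u,v,h):
    f=foc(c); d=np.array([(u-c['cx'])/f,(v-c['cy'])/f,1])@c['R']; o=-c['R'].T@c['t']
    return o+d*(h-o[2])/d[2]
E
python3 - <<'E'
from h import *
for n in ('scene','top','wrist'):
    c=snap(n,n+'0'); print(n,c['vertical_fov'],c['cx'],c['cy'],-c['R'].T@c['t'])
print(robot.get_obs())
E
```

```text
scene 57.16815587355982 320.345243886532 201.04745473285251 [-0.34245759 -0.9772555   0.7538909 ]
top 55.62525247216429 322.6806560323267 196.38325045369962 [ 0.49661866 -0.19873654  1.33421131]
wrist 69.05778666220775 316.83415240341947 200.83824708715096 [0.08145701 0.57430229 0.38276116]
{'time_s': 0.15, 'joint_pos': array([ 1.09691626e+00,  1.58903447e-01,  1.59790114e+00, -2.22387869e-05,
        1.38618904e+00, -2.10094879e-01]), 'qd': array([-0.00078737, -0.00227451, -0.00310119,  0.00017706, -0.00043546,
        0.00053532]), 'tau': array([-1.08785513e-03, -3.85914195e+01, -3.22435927e+01,  7.00350199e-02,
        3.50325834e-02, -9.03190380e-05]), 'tool_pos': array([0.14973096, 0.55468071, 0.21386651]), 'orientation': array([[ 2.60732289e-01, -6.19870722e-04, -9.65410943e-01],
       [ 9.65410163e-01, -1.25656703e-03,  2.60732885e-01],
       [-1.37472424e-03, -9.99999018e-01,  2.70801897e-04]]), 'force': array([ 0.49641224,  0.28819374, -0.00447791]), 'moment': array([-0.00585431, -0.03440076, -0.06542479]), 'opening': 1.001199613766523}
```

View pics/scene0.png

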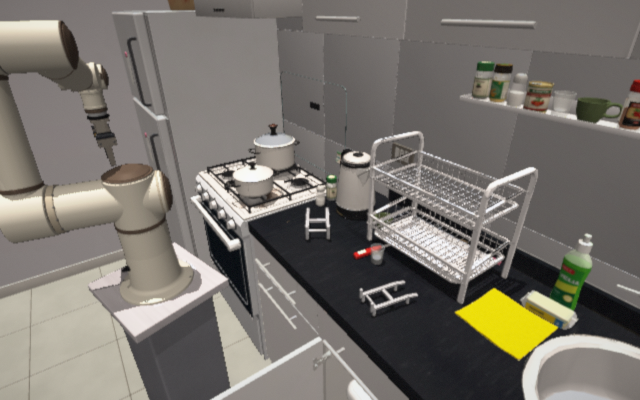

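View pics/top0.png

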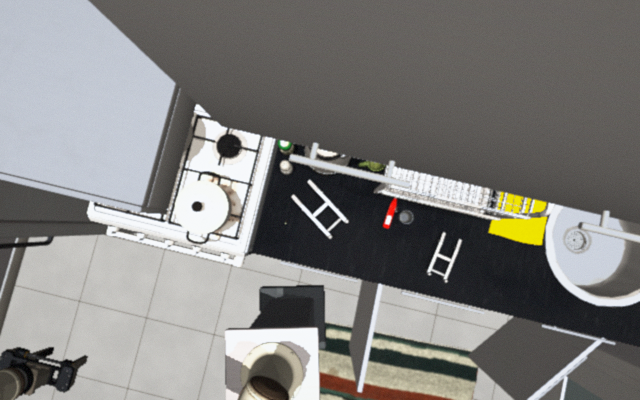

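```bash
python3 - <<'E'
from h import *
t=load('top0');s=load('scene0')
a=cv2.resize(t['pixels'][95:300,160:480],(800,512),interpolation=cv2.INTER_CUBIC)
cv2.imwrite('pics/topcrop.png',a)
a=cv2.resize(s['pixels'][120:330,190:440],(714,600),interpolation=cv2.INTER_CUBIC)
cv2.imwrite('pics/scenecrop.png',a)
print(t['R'])
for uv in [(270,370),(320,209),(444,257),(198,207),(248,253),(272,140)]: print(uv,ray(t,*uv,0.035))
E
```

```text
[[-0.02827181 -0.99957358 -0.00730553]
 [-0.99657311  0.02875379 -0.07755812]
 [ 0.07773511  0.00508779 -0.99696107]]
(270, 370) [ 0.02465289 -0.00079724  0.035     ]
(320, 209) [ 0.55481529 -0.18169238  0.035     ]
(444, 257) [ 0.38021082 -0.59705497  0.035     ]
(198, 207) [0.57368738 0.23742067 0.035     ]
(248, 253) [0.41209857 0.06736924 0.035     ]
(272, 140) [ 0.79978993 -0.02132437  0.035     ]
```

View pics/topcrop.png

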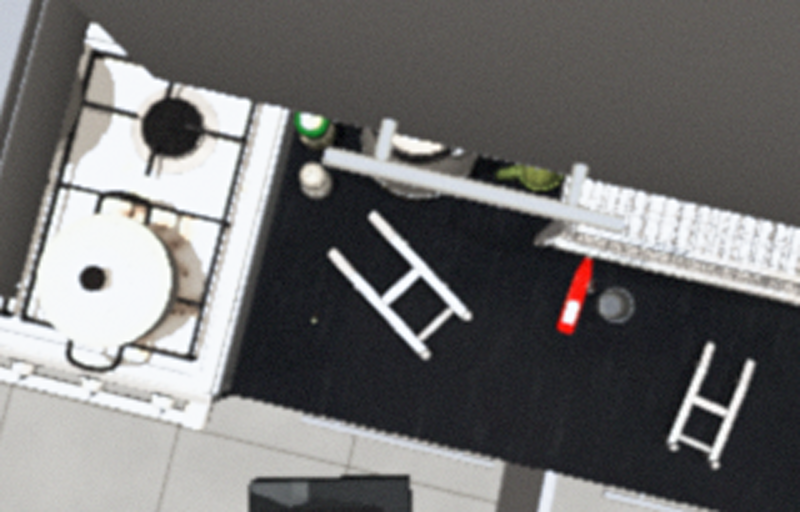

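View pics/scenecrop.png

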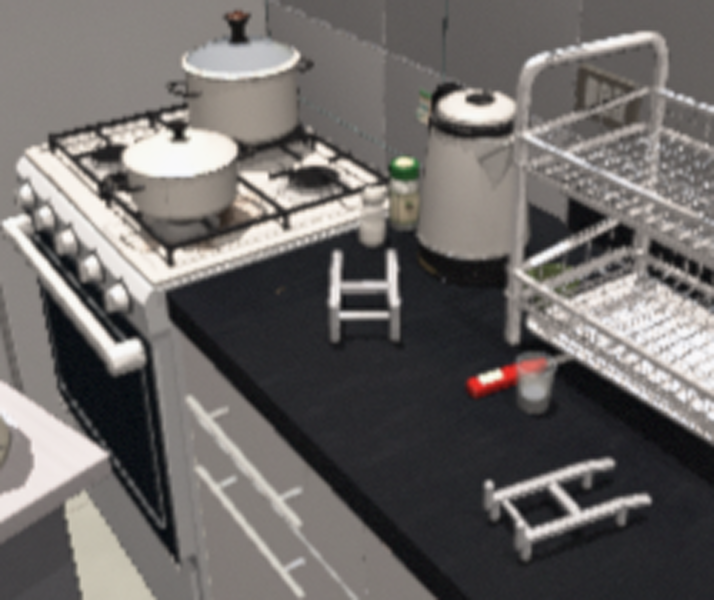

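```bash
python3 - <<'E'
from h import *
t=load('top0');
W=cloud(t)
def lenW(p):
    return ray(t,160+p[0]/2.5,95+p[1]/2.5,0.038)[:2]
# bright masks
g=cv2.cvtColor(t['pixels'],cv2.COLOR_BGR2GRAY)
for nm,(u0,u1,v0,v1) in dict(near=(286,352,176,243),far=(422,468,228,286)).items():
    m=np.zeros_like(g); m[v0:v1,u0:u1]=(g[v0:v1,u0:u1]>90)*255
    n,l,st,ce=cv2.connectedComponentsWithStats(m); k=1+np.argmax(st[1:,4]); 
    vv,uu=np.where(l==k); print(nm,st[k],ce[k])
    r=cv2.minAreaRect(np.stack([uu,vv],1).astype(np.float32)); print(r)
    b=cv2.boxPoints(r); P=np.array([ray(t,*q,0.038)[:2] for q in b]); print(P.round(3), [np.linalg.norm(P[i]-P[i-1]).round(3) for i in range(4)])
    z=W[...,2][l==k]; print(np.nanpercentile(z,[5,25,50,75,95]))
    zz=W[...,2]; print('high',[(u,v,zz[v,u].round(3)) for v,u in zip(vv,uu) if zz[v,u]>0.05])
E
```

```text
near [291 179  58  60 737] [320.58887381 209.88195387]
((319.6971740722656, 208.7826690673828), (58.14326095581055, 27.633888244628906), 46.97492980957031)
[[ 0.599 -0.079]
 [ 0.662 -0.15 ]
 [ 0.512 -0.282]
 [ 0.45  -0.211]] [np.float64(0.199), np.float64(0.095), np.float64(0.199), np.float64(0.094)]
[-0.00267509  0.00289629  0.03676165  0.04025456  0.04446248]
high [(np.int64(345), np.int64(220), np.float64(0.06)), (np.int64(346), np.int64(220), np.float64(0.067)), (np.int64(347), np.int64(220), np.float64(0.067)), (np.int64(345), np.int64(221), np.float64(0.066)), (np.int64(346), np.int64(221), np.float64(0.065)), (np.int64(347), np.int64(221), np.float64(0.064)), (np.int64(345), np.int64(222), np.float64(0.06)), (np.int64(346), np.int64(222), np.float64(0.068)), (np.int64(347), np.int64(222), np.float64(0.063)), (np.int64(329), np.int64(235), np.float64(0.062)), (np.int64(330), np.int64(235), np.float64(0.06)), (np.int64(328), np.int64(236), np.float64(0.059)), (np.int64(329), np.int64(236), np.float64(0.063)), (np.int64(330), np.int64(236), np.float64(0.063)), (np.int64(331), np.
[... 453 characters left out ...]
23633), 22.380136489868164)
[[ 0.326 -0.529]
 [ 0.468 -0.596]
 [ 0.436 -0.667]
 [ 0.295 -0.6  ]] [np.float64(0.077), np.float64(0.157), np.float64(0.077), np.float64(0.156)]
[-0.00260793  0.00431261  0.02831405  0.0312078   0.03569704]
high [(np.int64(429), np.int64(273), np.float64(0.052)), (np.int64(430), np.int64(273), np.float64(0.051)), (np.int64(429), np.int64(274), np.float64(0.052)), (np.int64(430), np.int64(274), np.float64(0.051)), (np.int64(445), np.int64(280), np.float64(0.053)), (np.int64(446), np.int64(280), np.float64(0.053)), (np.int64(445), np.int64(281), np.float64(0.055)), (np.int64(446), np.int64(281), np.float64(0.056)), (np.int64(446), np.int64(282), np.float64(0.053))]
```

```bash
python3 - <<'E'
from h import *
t=load('top0');W=cloud(t)
g=cv2.cvtColor(t['pixels'],cv2.COLOR_BGR2GRAY)
a=cv2.resize(t['pixels'][125:265,160:300],(800,800),interpolation=cv2.INTER_CUBIC)
cv2.imwrite('pics/hob.png',a[:600])
a=cv2.resize(t['pixels'][125:265,160:300],(600,600),interpolation=cv2.INTER_CUBIC);cv2.imwrite('pics/hob.png',a)
# scan rows for frame bar & worktop edge
for v in range(138,256,6):
    r=g[v,225:300].astype(int); print(v,' '.join('%d'%x for x in r[::1]))
E
```

```text
138 30 31 32 32 32 32 30 33 23 25 33 29 46 108 180 221 228 229 227 230 238 247 249 249 248 248 248 248 249 248 249 249 250 248 224 125 93 169 185 204 241 250 249 247 248 249 244 193 155 154 108 81 81 79 74 73 70 72 71 72 70 71 72 72 76 76 77 74 75 76 75 76 76 75 73
144 34 32 32 29 29 30 28 29 31 38 41 38 35 31 30 68 154 222 239 240 240 237 239 246 249 248 249 248 248 249 249 250 245 178 89 117 168 183 207 241 249 250 248 248 250 245 229 238 227 148 74 68 73 86 113 186 242 250 249 248 248 247 238 182 119 82 63 68 56 47 34 36 52 61 64
150 34 27 33 34 32 28 31 35 30 27 30 30 25 31 91 146 158 201 216 207 174 149 167 165 123 93 84 78 69 74 89 77 44 87 176 192 205 238 247 250 248 249 249 247 234 224 237 178 93 68 67 58 40 30 41 97 147 131 87 62 56 57 59 72 91 87 76 61 38 20 14 13 13 23 23
156 47 39 36 36 36 34 39 48 67 101 119 142 187 233 243 247 245 245 243 241 244 246 249 248 249 248 248 249 250 243 173 92 128 182 188 207 242 248 248 249 249 249 245 229 240 228 148 86 67 65 48 35 31 28 27 27 22 29 27 28 22 24 23 29 97 192 224 219 220 221 218 213 208 201 191
162 231 240 242 244 245 245 24
[... 3478 characters left out ...]
 248 243 247 249 248 249 249 241 216 235 210 132 81 70 64 47 35 24 28 27 31 25 26 25 27 26 26 27 24 22 24 25 28 30 27 30 26 21 25 26 22 29 28 31 28 30 27 26 33 29 25 36 34 28 36 30 32 32 31 37 33
246 249 248 248 249 249 249 248 249 249 248 247 247 248 248 249 249 248 248 250 247 226 215 235 172 92 64 60 51 37 24 27 29 27 26 29 29 29 30 29 27 27 33 27 27 28 28 32 29 30 27 29 29 28 30 32 30 28 28 29 31 27 32 27 32 38 36 38 34 31 32 35 32 28 32 36
252 199 211 215 222 229 233 232 236 236 237 241 243 244 245 246 246 240 234 217 193 198 170 108 62 31 31 36 31 36 37 42 33 24 31 28 32 31 27 32 31 32 35 31 31 27 29 30 34 33 30 28 25 32 29 30 28 35 25 26 31 30 29 29 31 33 32 31 28 29 29 35 32 37 35 36
```

View pics/hob.png

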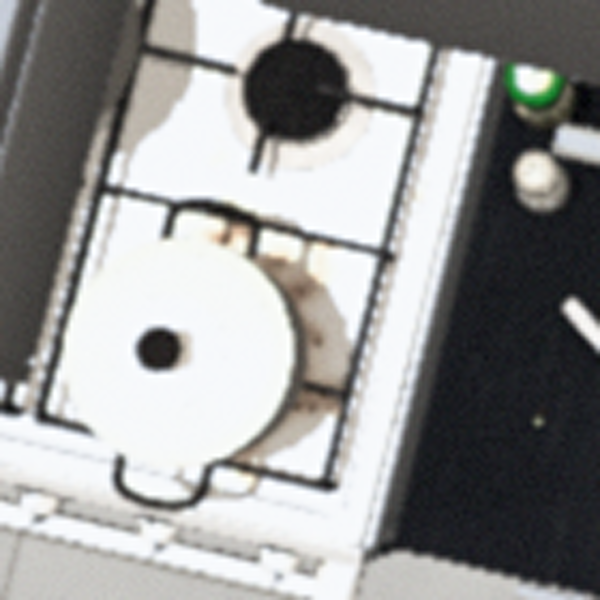

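```bash
python3 - <<'E'
from h import *
t=load('top0');s=load('scene0')
Wt=cloud(t);Ws=cloud(s)
np.set_printoptions(precision=3,suppress=True,linewidth=200)
# samples
for u in range(120,300,8): print('top row225',u,Wt[225,u], ' row205',Wt[205,u])
print('scene bigpot',Ws[150,275],Ws[165,275],'small lid',Ws[175,245],'left grate',Ws[175,210],Ws[185,200], Ws[140,160])
# height map of combined, world grid x .35-.95,y -.1 .. .8
P=np.concatenate([Wt.reshape(-1,3),Ws.reshape(-1,3)]);P=P[~np.isnan(P[:,0])]
xs=np.arange(.38,1.0,.04); ys=np.arange(.72,-.12,-.04)
print('y ',ys.round(2))
for x in xs[::-1]:
    r=[]
    for y in ys:
        q=P[(abs(P[:,0]-x)<.02)&(abs(P[:,1]-y)<.02)&(P[:,2]<1.0),2]
        r.append('%5.2f'%q.max() if len(q) else '  .  ')
    print('%.2f'%x,' '.join(r))
E
```

```text
top row225 120 [ 0.52  0.53 -0.01]  row205 [0.534 0.085 0.811]
top row225 128 [ 0.52   0.504 -0.014]  row205 [0.533 0.075 0.809]
top row225 136 [0.519 0.467 0.003]  row205 [0.533 0.067 0.803]
top row225 144 [0.518 0.437 0.005]  row205 [0.533 0.055 0.804]
top row225 152 [0.517 0.411 0.   ]  row205 [0.534 0.055 0.779]
top row225 160 [ 0.516  0.384 -0.002]  row205 [0.536 0.056 0.752]
top row225 168 [ 0.515  0.356 -0.002]  row205 [0.537 0.054 0.725]
top row225 176 [0.514 0.314 0.033]  row205 [0.577 0.279 0.122]
top row225 184 [0.512 0.254 0.121]  row205 [0.576 0.249 0.132]
top row225 192 [0.511 0.227 0.123]  row205 [0.573 0.212 0.165]
top row225 200 [0.511 0.199 0.13 ]  row205 [0.572 0.186 0.169]
top row225 208 [0.51  0.175 0.127]  row205 [0.573 0.17  0.141]
top row225 216 [0.509 0.15  0.124]  row205 [0.573 0.148 0.131]
top row225 224 [ 0.51   0.158 -0.   ]  row205 [0.573 0.125 0.12 ]
top row225 232 [ 0.509  0.13  -0.   ]  row205 [ 0.579  0.129 -0.002]
top row225 240 [ 0.508  0.102 -0.003]  row205 [ 0.579  0.102 -0.005]
top row225 248 [0.507 0.072 0.005]  row205 [ 0.578  0.073 -0.001]
to
[... 2095 characters left out ...]
.81  0.81  0.81  0.81  0.81  0.01  0.01  0.04
0.54 -0.87 -0.87  0.01  0.01  0.01  0.01  0.04  0.04  0.04  0.04  0.04  0.13  0.14  0.81  0.81  0.81  0.81  0.81  0.01  0.01  0.01
0.50   .   -0.88 -0.10 -0.03 -0.01 -0.01  0.01  0.01  0.01  0.02  0.04  0.12  0.13  0.14  0.13  0.12  0.04  0.01  0.01  0.01  0.01
0.46   .     .     .   -0.12 -0.11 -0.11 -0.03 -0.04 -0.02 -0.01  0.01  0.01  0.11  0.11  0.04  0.04  0.01  0.01  0.01  0.00  0.01
0.42   .   -0.86 -0.87 -0.87   .   -0.88 -0.87 -0.11 -0.11 -0.04 -0.10 -0.01 -0.01  0.01  0.01  0.01  0.01  0.01  0.01  0.01  0.01
0.38 -0.87 -0.87 -0.87 -0.88   .   -0.87 -0.87 -0.87 -0.87 -0.87 -0.12 -0.11 -0.11 -0.05 -0.03 -0.02 -0.02   .    0.01  0.00  0.01
```

```bash
cat > meas.py <<'E'
from h import *
np.set_printoptions(precision=4,suppress=True,linewidth=160)
def circ(P):
    A=np.c_[2*P,np.ones(len(P))]; x=np.linalg.lstsq(A,(P**2).sum(1),rcond=None)[0]; return x[:2],np.sqrt(x[2]+x[:2]@x[:2])
def lid(t,W):
    m=((W[...,2]>.108)&(W[...,2]<.2)&(W[...,0]<.67)&(W[...,0]>.42)&(W[...,1]>-.32)&(W[...,1]<.4)).astype(np.uint8)*255
    g=cv2.cvtColor(t['pixels'],cv2.COLOR_BGR2GRAY); m[g<0]=0
    m=cv2.morphologyEx(m,cv2.MORPH_OPEN,np.ones((7,7),np.uint8))
    n,l,st,ce=cv2.connectedComponentsWithStats(m); k=1+np.argmax(st[1:,4])
    c=max(cv2.findContours((l==k).astype(np.uint8),cv2.RETR_EXTERNAL,cv2.CHAIN_APPROX_NONE)[0],key=len)[:,0]
    return m,st[k],c
E
python3 - <<'E'
from meas import *
t=load('top0');W=cloud(t)
g=cv2.cvtColor(t['pixels'],cv2.COLOR_BGR2GRAY).astype(float)
# right frame bar
pts=[];ep=[]
for v in range(140,236,2):
    uc=259.2-(v-144)*0.2545
    if 183<=v<=188 or 213<=v<=219 or 147<=v<=152: continue
    us=np.arange(int(uc)-3,int(uc)+4); w=np.clip(200-g[v,us],0,None); u=(w*us).sum()/w.sum(); pts.append(ray(t,u,v,.034)[:2])
pts=np.array(pts); vx,vy,x0,y0=cv2.fitLine(pts.astype(np.float32),cv2.DIST_HUBER,0,.01,.01)[:,0]
d=np.array([vx,vy]); d*=np.sign(d[0]); print('bar dir',d,np.degrees(np.arctan2(d[1],d[0])),'pt',x0,y0, 'res',np.abs((pts-[x0,y0])@[-d[1],d[0]]).max())
# worktop edge line: gray 50% between bright and dark
for thr in (150,85,45):
    q=[]
    for v in range(176,248,3):
        r=g[v]; u0=int(259.2-(v-144)*0.2545)+8
        for u in range(u0,u0+30):
            if r[u]>=thr>r[u+1]: q.append(ray(t,u+(r[u]-thr)/(r[u]-r[u+1]),v,0)[:2]);break
    q=np.array(q); n=np.array([-d[1],d[0]]); s=(q-[x0,y0])@n; print('edge thr',thr,s.mean(),s.std())
m,st,c=lid(t,W); print(st)
P=np.array([ray(t,u,v,.118)[:2] for u,v in c]); ctr,r=circ(P); print('lid by mask',ctr,r,cv2.minEnclosingCircle(P.astype(np.float32)))
# knob
kb=[(u,v) for v in range(195,220) for u in range(188,212) if g[v,u]<110]
k=np.mean(kb,0); print('knob px',k,ray(t,*k,.166),ray(t,*k,.16))
o=t['pixels'][130:260,165:270].copy()
cv2.drawContours(o,[(c-[165,130]).reshape(-1,1,2).astype(int)],-1,(0,0,255),1); cv2.imwrite('pics/lid.png',cv2.resize(o,None,fx=4,fy=4))
E
```

```text
bar dir [ 0.9655 -0.2605] -15.099054 pt 0.6232219 0.067533106 res 0.0042594248100042776
edge thr 150 -0.043741683884410666 0.00018703241774646864
edge thr 85 -0.04778935580584167 0.0002995974246735808
edge thr 45 -0.058659784228739055 0.00042384968347819257
[ 175  181   53   53 2172]
lid by mask [0.5678 0.1986] 0.0826790541990228 ((0.5690256357192993, 0.2003244012594223), 0.08608508855104446)
knob px [196.7027 206.0946] [0.5688 0.1975 0.166 ] [0.5692 0.1995 0.16  ]
```

View pics/lid.png

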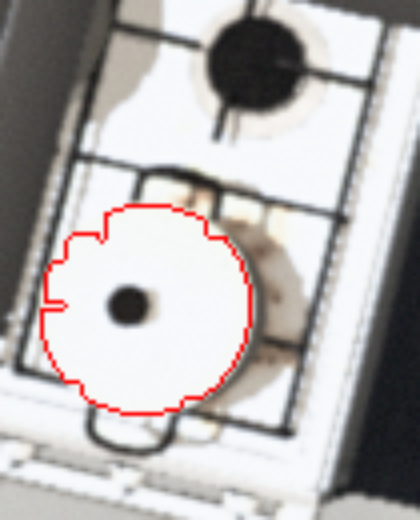

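```bash
cat >> meas.py <<'E'
def trivet(t,b0,ang0,W=None):
    """bright pixels projected to z=.038; refine centreline, yaw, bar x. returns bar xy, yaw deg"""
    g=cv2.cvtColor(t['pixels'],cv2.COLOR_BGR2GRAY).astype(float)
    v,u=np.mgrid[0:400,0:640]; f=foc(t)
    d=np.stack([(u-t['cx'])/f,(v-t['cy'])/f,np.ones(u.shape)],-1)@t['R']; o=-t['R'].T@t['t']
    P=(o+d*((.038-o[2])/d[...,2])[...,None])[...,:2]
    w=np.clip(g-60,0,140)
    b=np.array(b0,float); a=np.radians(ang0)
    for it in range(6):
        ex=np.array([np.cos(a),np.sin(a)]); ey=np.array([-ex[1],ex[0]])
        X=(P-b)@ex; Y=(P-b)@ey
        L=[]
        for sg in (1,-1):
            m=(X>-75)&(abs(X)<.075)&(abs(Y-sg*.038)<.012)
            k=np.polyfit(X[m],Y[m],1,w=np.sqrt(w[m])); L.append(k)
        a+=np.arctan((L[0][0]+L[1][0])/2); yo=(L[0][1]+L[1][1])/2
        m=(abs(Y)<.026)&(abs(X)<.018); xo=(w[m]*X[m]).sum()/w[m].sum()
        b=b+xo*ex+yo*ey
    return b,np.degrees(a),L
E
python3 - <<'E'
from meas import *
t=load('top0');W=cloud(t)
b,a,L=trivet(t,(.5535,-.1825),-138.5); print(b,a,L)
for e in [(1,0)]:
  pass
ex=np.array([np.cos(np.radians(a)),np.sin(np.radians(a))])
# profile along x, y~0
g=cv2.cvtColor(t['pixels'],cv2.COLOR_BGR2GRAY)
from h import foc
for s in np.arange(-.03,.1,.004):
    X=np.r_[b+s*ex,.036]; c=t['R']@X+t['t']; u=c[0]/c[2]*foc(t)+t['cx']; v=c[1]/c[2]*foc(t)+t['cy']
    print(round(s,3),g[int(round(v)),int(round(u))],end='; ')
# check in scene view: project predicted points
s=load('scene0'); o=s['pixels'].copy()
ey=np.array([-ex[1],ex[0]])
for (x,y,z) in [(0,0,.037),(-.102,.038,.031),(-.102,-.038,.031),(.09,.038,.066),(.09,-.038,.066)]:
    X=np.r_[b+x*ex+y*ey,z]; c=s['R']@X+s['t']; cv2.circle(o,(int(c[0]/c[2]*foc(s)+s['cx']),int(c[1]/c[2]*foc(s)+s['cy'])),1,(0,0,255),-1)
cv2.imwrite('pics/chk.png',cv2.resize(o[180:260,270:370],None,fx=6,fy=6,interpolation=cv2.INTER_NEAREST))
c=t['R']@np.r_[.569,.199,.166]+t['t']
for nm,p in (('lidrim',(.569,.199,.117)),('shk',(0,0,0))): pass
print(ray(t,286,167,.09))
E
```

```text
[ 0.5538 -0.1814] -138.7088047215079 [array([-0.0039,  0.0377]), array([ 0.0039, -0.0377])]
-0.03 30; -0.026 28; -0.022 31; -0.018 31; -0.014 27; -0.01 59; -0.006 217; -0.002 252; 0.002 251; 0.006 179; 0.01 87; 0.014 26; 0.018 33; 0.022 38; 0.026 34; 0.03 38; 0.034 33; 0.038 33; 0.042 31; 0.046 30; 0.05 33; 0.054 33; 0.058 27; 0.062 60; 0.066 139; 0.07 242; 0.074 156; 0.078 73; 0.082 32; 0.086 36; 0.09 37; 0.094 33; 0.098 35; [ 0.6948 -0.0736  0.09  ]
```

View pics/chk.png

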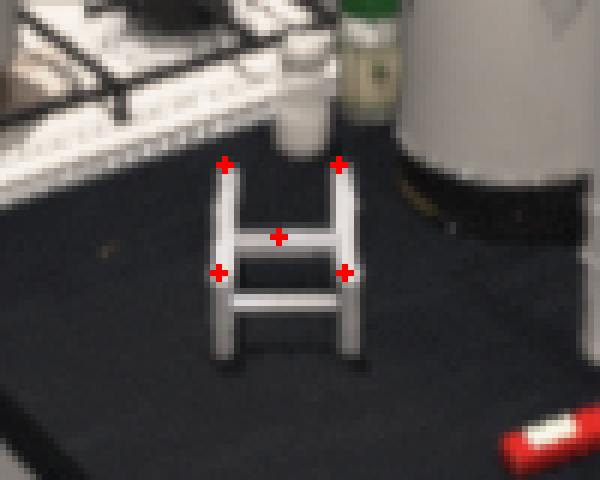

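>>> {"method": "step_arm", "body": {"steps": [{"claw":0,"tx":0.404,"ty":-0.736,"tz":0,"wz":-33.6},{"claw":0,"tx":0.404,"ty":-0.736,"tz":0,"wz":-33.6},{"claw":0,"tx":0.404,"ty":-0.736,"tz":0,"wz":-33.6},{"claw":0,"tx":0.404,"ty":-0.736,"tz":0,"wz":-33.6},{"claw":0,"tx":0.404,"ty":-0.736,"tz":0,"wz":-33.6},{"claw":0,"tx":0.404,"ty":-0.736,"tz":0,"wz":-33.6},{"claw":0,"tx":0.404,"ty":-0.736,"tz":0,"wz":-33.6},{"claw":0,"tx":0.404,"ty":-0.736,"tz":0,"wz":-33.6},{"claw":0,"tx":0.404,"ty":-0.736,"tz":0,"wz":-33.6},{"claw":0,"tx":0.404,"ty":-0.736,"tz":0,"wz":-33.6}]}}

```text
invalid input
```

>>> {"method": "step_arm", "body": {"steps": [{"claw":0.0,"tx":0.05,"ty":-0.05,"tz":0.0,"wx":0.0,"wy":0.0,"wz":-5.0}]}}

```text
time_s: 0.25
tool_pos: [0.1828, 0.5213, 0.2141]
orientation: [[0.34, -0.001, -0.94], [0.94, 0.001, 0.34], [0.0, -1.0, 0.002]]
force: [1.2, -0.2, -0.3]
opening: 0.932
```

>>> {"method": "step_arm", "body": {"steps": [{"claw":0,"tx":0.369,"ty":-0.7,"tz":0,"wx":0,"wy":0,"wz":-28.6},{"claw":0,"tx":0.369,"ty":-0.7,"tz":0,"wx":0,"wy":0,"wz":-28.6},{"claw":0,"tx":0.369,"ty":-0.7,"tz":0,"wx":0,"wy":0,"wz":-28.6},{"claw":0,"tx":0.369,"ty":-0.7,"tz":0,"wx":0,"wy":0,"wz":-28.6},{"claw":0,"tx":0.369,"ty":-0.7,"tz":0,"wx":0,"wy":0,"wz":-28.6},{"claw":0,"tx":0.369,"ty":-0.7,"tz":0,"wx":0,"wy":0,"wz":-28.6},{"claw":0,"tx":0.369,"ty":-0.7,"tz":0,"wx":0,"wy":0,"wz":-28.6},{"claw":0,"tx":0.369,"ty":-0.7,"tz":0,"wx":0,"wy":0,"wz":-28.6},{"claw":0,"tx":0.369,"ty":-0.7,"tz":0,"wx":0,"wy":0,"wz":-28.6},{"claw":0,"tx":0.369,"ty":-0.7,"tz":0,"wx":0,"wy":0,"wz":-28.6}]}}

```text
time_s: 1.25
tool_pos: [0.4189, 0.0754, 0.2146]
orientation: [[0.752, 0.001, -0.66], [0.66, 0.0, 0.752], [0.0, -1.0, -0.0]]
force: [0.8, -0.5, 0.7]
opening: 0.501
```

>>> {"method": "step_arm", "body": {"steps": [{"claw":0,"tx":0.136,"ty":-0.259,"tz":-0.03,"wx":0,"wy":0,"wz":0},{"claw":0,"tx":0.136,"ty":-0.259,"tz":-0.05,"wx":0,"wy":0,"wz":0},{"claw":0,"tx":0.136,"ty":-0.259,"tz":-0.08,"wx":0,"wy":0,"wz":0},{"claw":0,"tx":0.136,"ty":-0.259,"tz":-0.11,"wx":0,"wy":0,"wz":0},{"claw":0,"tx":0.136,"ty":-0.259,"tz":-0.11,"wx":0,"wy":0,"wz":0},{"claw":0,"tx":0.136,"ty":-0.259,"tz":-0.11,"wx":0,"wy":0,"wz":0},{"claw":0,"tx":0.136,"ty":-0.259,"tz":-0.11,"wx":0,"wy":0,"wz":0},{"claw":0,"tx":0.136,"ty":-0.259,"tz":-0.11,"wx":0,"wy":0,"wz":0},{"claw":0,"tx":0.136,"ty":-0.259,"tz":-0.11,"wx":0,"wy":0,"wz":0}]}}

```text
time_s: 2.15
tool_pos: [0.5541, -0.181, 0.1045]
orientation: [[0.752, -0.001, -0.66], [0.66, 0.001, 0.752], [-0.0, -1.0, 0.001]]
force: [0.6, 0.9, 0.8]
opening: 0.496
```

```bash
python3 - <<'E'
from meas import *
o=robot.get_obs(); print(o['tool_pos'],o['orientation'],o['time_s'])
c=snap('wrist','w1')
R,t=c['R'],c['t']
im=c['pixels'].copy()
p=R@np.array([.5538,-.1814,.037])+t; print(p[0]/p[2]*foc(c)+c['cx'],p[1]/p[2]*foc(c)+c['cy'])
E
```

```text
[ 0.5541 -0.181   0.1045] [[ 0.7515 -0.0007 -0.6597]
 [ 0.6597  0.0008  0.7515]
 [-0.     -1.      0.001 ]] 2.15
315.1500221592444 212.2884815481007
```

View pics/w1.png

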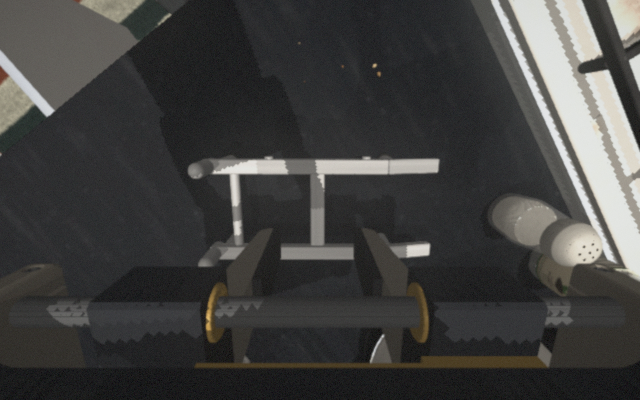

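>>> {"method": "step_arm", "body": {"steps": [{"claw":0,"tx":0,"ty":0,"tz":-0.04,"wx":0,"wy":0,"wz":0},{"claw":0,"tx":0,"ty":0,"tz":-0.07,"wx":0,"wy":0,"wz":0},{"claw":0,"tx":0,"ty":0,"tz":-0.092,"wx":0,"wy":0,"wz":0},{"claw":0,"tx":0,"ty":0,"tz":-0.092,"wx":0,"wy":0,"wz":0},{"claw":1,"tx":0,"ty":0,"tz":-0.092,"wx":0,"wy":0,"wz":0},{"claw":1,"tx":0,"ty":0,"tz":-0.092,"wx":0,"wy":0,"wz":0},{"claw":1,"tx":0,"ty":0,"tz":-0.092,"wx":0,"wy":0,"wz":0},{"claw":1,"tx":0,"ty":0,"tz":-0.092,"wx":0,"wy":0,"wz":0},{"claw":1,"tx":0,"ty":0,"tz":-0.092,"wx":0,"wy":0,"wz":0},{"claw":1,"tx":0,"ty":0,"tz":-0.092,"wx":0,"wy":0,"wz":0}]}}

```text
time_s: 3.2
tool_pos: [0.5551, -0.1818, 0.0136]
orientation: [[0.752, 0.001, -0.66], [0.66, -0.0, 0.752], [0.001, -1.0, -0.001]]
force: [-1.0, 1.2, 5.5]
opening: 0.128
```

>>> {"method": "step_arm", "body": {"steps": [{"claw":1,"tx":0,"ty":0,"tz":0.02,"wx":0,"wy":0,"wz":0},{"claw":1,"tx":0,"ty":0,"tz":0.04,"wx":0,"wy":0,"wz":0},{"claw":1,"tx":-0.01,"ty":0.028,"tz":0.04,"wx":0,"wy":0,"wz":6},{"claw":1,"tx":-0.02,"ty":0.056,"tz":0.04,"wx":0,"wy":0,"wz":13},{"claw":1,"tx":-0.03,"ty":0.085,"tz":0.04,"wx":0,"wy":0,"wz":20},{"claw":1,"tx":-0.04,"ty":0.115,"tz":0.04,"wx":0,"wy":0,"wz":27},{"claw":1,"tx":-0.049,"ty":0.135,"tz":0.04,"wx":0,"wy":0,"wz":33.6},{"claw":1,"tx":-0.049,"ty":0.135,"tz":0.04,"wx":0,"wy":0,"wz":33.6},{"claw":1,"tx":-0.049,"ty":0.135,"tz":0.04,"wx":0,"wy":0,"wz":33.6}]}}

```text
time_s: 4.1
tool_pos: [0.5037, -0.0458, 0.0509]
orientation: [[0.261, -0.003, -0.965], [0.965, 0.001, 0.261], [-0.0, -1.0, 0.003]]
force: [-0.0, 0.5, -8.9]
opening: 0.126
```

```bash
python3 - <<'E'
from meas import *
o=robot.get_obs(); print(o['tool_pos'],o['opening'],o['time_s'],o['force'],o['moment'])
c=snap('wrist','w2');c=snap('top','t2')
cv2.imwrite('pics/t2c.png',cv2.resize(c['pixels'][150:270,200:360],None,fx=5,fy=5,interpolation=cv2.INTER_CUBIC))
E
```

```text
[ 0.5037 -0.0458  0.0509] 0.12602364675368527 4.1 [-0.0007  0.5333 -8.9047] [ 0.1195 -0.0477 -0.013 ]
```

View pics/w2.png

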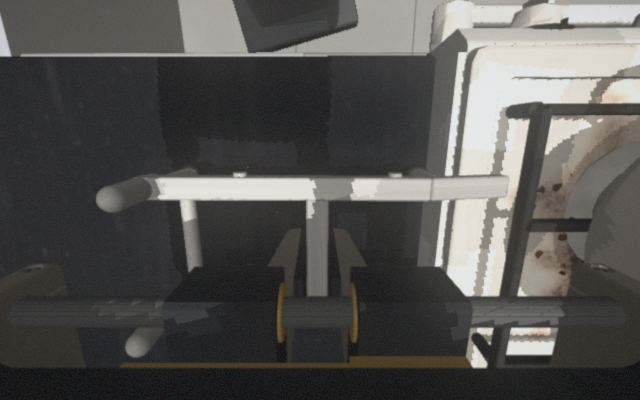

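View pics/t2c.png

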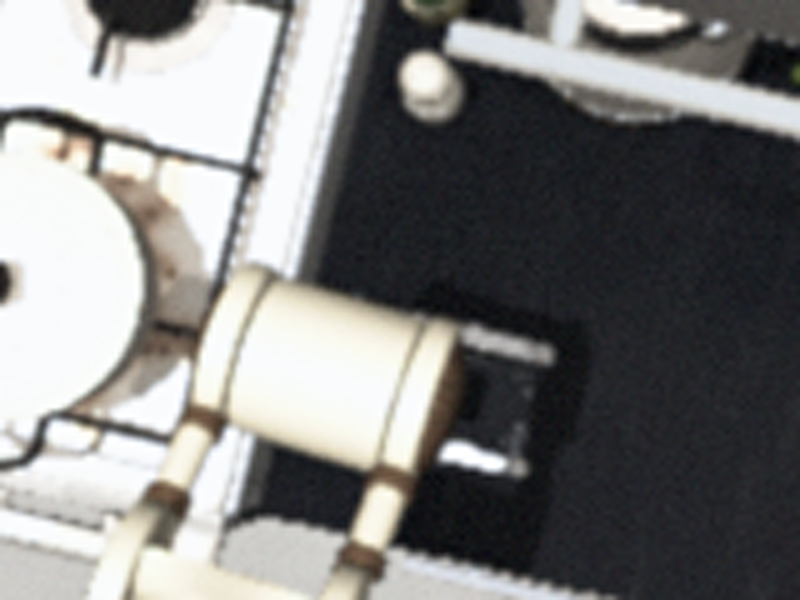

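```bash
python3 - <<'E'
from meas import *
c=load('w2');t0=load('top0')
g=cv2.cvtColor(c['pixels'],cv2.COLOR_BGR2GRAY)
d=np.array([.9655,-.2605]);n=np.array([.2605,.9655]);o=np.array([.6232,.0675])
W=cloud(c)
sc=lambda X:((X[:2]-o)@d,(X[:2]-o)@n)
for v in (100,140,230):
    print(v,[(u,int(g[v,u]),)+tuple(np.round([sc(ray(c,u,v,0))[1],W[v,u,2]],3)) for u in range(405,476,5)])
# pot bar rows at column 570
for u in (545,560,575): print(u,[(v,int(g[v,u])) for v in range(210,242,3)])
for uv in [(560,225)]: print('potbar',ray(c,*uv,.038),sc(ray(c,*uv,.038)))
print('frame corner', sc(ray(c,540,105,.034)), sc(ray(c,512,265,.034)))
print('pot',sc(np.array([.569,.199])))
g0=cv2.cvtColor(t0['pixels'],cv2.COLOR_BGR2GRAY)
# pot bar in top view near u=232..240,v~214..217
for u in range(231,240): print(u,[int(x) for x in g0[208:222,u]])
for uv in [(234,215.5),(237,216)]: print(sc(ray(t0,*uv,.038)))
E
```

```text
100 [(405, 53, np.float64(-0.076), np.float64(-0.0)), (410, 55, np.float64(-0.072), np.float64(-0.001)), (415, 56, np.float64(-0.069), np.float64(0.0)), (420, 57, np.float64(-0.065), np.float64(-0.001)), (425, 60, np.float64(-0.062), np.float64(-0.0)), (430, 63, np.float64(-0.058), np.float64(-0.0)), (435, 88, np.float64(-0.054), np.float64(-0.055)), (440, 91, np.float64(-0.051), np.float64(-0.043)), (445, 93, np.float64(-0.047), np.float64(-0.034)), (450, 97, np.float64(-0.044), np.float64(-0.011)), (455, 229, np.float64(-0.04), np.float64(-0.008)), (460, 187, np.float64(-0.036), np.float64(-0.008)), (465, 102, np.float64(-0.033), np.float64(-0.002)), (470, 230, np.float64(-0.029), np.float64(0.003)), (475, 231, np.float64(-0.026), np.float64(0.004))]
140 [(405, 53, np.float64(-0.074), np.float64(-0.001)), (410, 52, np.float64(-0.07), np.float64(-0.001)), (415, 54, np.float64(-0.066), np.float64(-0.001)), (420, 60, np.float64(-0.063), np.float64(-0.003)), (425, 57, np.float64(-0.059), np.float64(-0.001)), (430, 87, np.float64(-0.055), np.float64(-0.058)), (435, 89, np.float64(-0.052
[... 1994 characters left out ...]
 144, 146, 147, 131, 72, 45, 83, 114, 116, 106, 108, 143]
233 [167, 168, 164, 164, 159, 149, 89, 49, 76, 118, 119, 110, 118, 153]
234 [174, 172, 173, 171, 173, 155, 108, 55, 59, 103, 125, 130, 142, 166]
235 [176, 173, 179, 175, 172, 159, 129, 62, 46, 82, 124, 137, 153, 176]
236 [179, 181, 180, 179, 172, 162, 135, 75, 56, 83, 119, 130, 145, 193]
237 [185, 186, 185, 184, 174, 166, 145, 86, 60, 82, 117, 128, 152, 199]
238 [186, 191, 186, 185, 178, 164, 146, 107, 68, 79, 103, 124, 156, 176]
239 [190, 190, 188, 184, 174, 150, 131, 105, 63, 64, 84, 103, 111, 109]
(np.float64(-0.09137303666142578), np.float64(0.02253664512532555))
(np.float64(-0.09063323305389723), np.float64(0.012109062723366914))
```

>>> {"method": "step_arm", "body": {"steps": [{"claw":1,"tx":0.002,"ty":0.0075,"tz":-0.01,"wx":0,"wy":0,"wz":0},{"claw":1,"tx":0.002,"ty":0.0075,"tz":-0.02,"wx":0,"wy":0,"wz":0},{"claw":1,"tx":0.002,"ty":0.0075,"tz":-0.03,"wx":0,"wy":0,"wz":0},{"claw":1,"tx":0.002,"ty":0.0075,"tz":-0.036,"wx":0,"wy":0,"wz":0},{"claw":1,"tx":0.002,"ty":0.0075,"tz":-0.038,"wx":0,"wy":0,"wz":0},{"claw":1,"tx":0.002,"ty":0.0075,"tz":-0.038,"wx":0,"wy":0,"wz":0}]}}

```text
time_s: 4.8
tool_pos: [0.5073, -0.0391, 0.0144]
orientation: [[0.261, -0.0, -0.965], [0.965, 0.0, 0.261], [-0.0, -1.0, 0.0]]
force: [-0.5, -0.2, -8.7]
opening: 0.126
```

>>> {"method": "step_arm", "body": {"steps": [{"claw":1,"tx":-0.001,"ty":0,"tz":-0.0015,"wx":0,"wy":0,"wz":0},{"claw":1,"tx":-0.001,"ty":0,"tz":-0.0015,"wx":0,"wy":0,"wz":0}]}}

```text
time_s: 5.0
tool_pos: [0.5073, -0.0394, 0.0137]
orientation: [[0.261, 0.002, -0.965], [0.965, -0.001, 0.261], [-0.0, -1.0, -0.002]]
force: [0.6, 0.6, -7.2]
opening: 0.127
```

Touching down; release, then retreat and check.

>>> {"method": "step_arm", "body": {"steps": [{"claw":1,"tx":0,"ty":0,"tz":-0.001,"wx":0,"wy":0,"wz":0},{"claw":0.6,"tx":0,"ty":0,"tz":-0.001,"wx":0,"wy":0,"wz":0},{"claw":0.3,"tx":0,"ty":0,"tz":-0.001,"wx":0,"wy":0,"wz":0},{"claw":0.3,"tx":0,"ty":0,"tz":-0.001,"wx":0,"wy":0,"wz":0},{"claw":0.3,"tx":0,"ty":0,"tz":0.04,"wx":0,"wy":0,"wz":0},{"claw":0.3,"tx":0,"ty":0,"tz":0.09,"wx":0,"wy":0,"wz":0},{"claw":0.3,"tx":0,"ty":0,"tz":0.14,"wx":0,"wy":0,"wz":0},{"claw":-1,"tx":0,"ty":0,"tz":0.19,"wx":0,"wy":0,"wz":0},{"claw":-1,"tx":0,"ty":0,"tz":0.22,"wx":0,"wy":0,"wz":0}]}}

```text
time_s: 5.9
tool_pos: [0.5081, -0.0396, 0.2382]
orientation: [[0.261, 0.007, -0.965], [0.965, -0.002, 0.261], [-0.0, -1.0, -0.007]]
force: [0.0, 0.6, -0.4]
opening: 0.501
```

```bash
python3 - <<'E'
from meas import *
o=robot.get_obs(); print(o['tool_pos'],o['opening'],o['time_s'])
c=snap('wrist','w3')
E
```

```text
[ 0.5081 -0.0396  0.2382] 0.5005334448185954 5.9
```

View pics/w3.png

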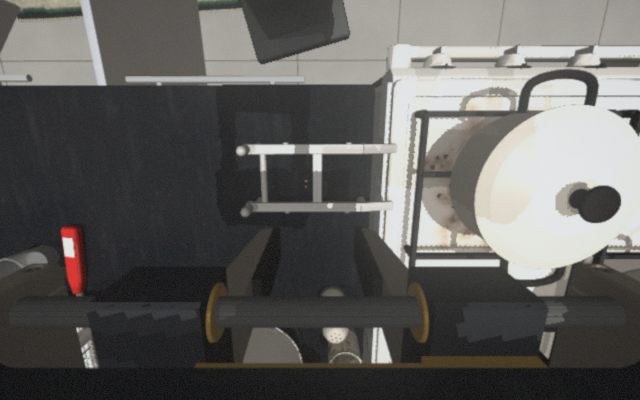

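```bash
python3 - <<'E'
from meas import *
c=load('w3')
d=np.array([.9655,-.2605]);n=np.array([.2605,.9655]);o=np.array([.6232,.0675])
sc=lambda X:np.round([(X[:2]-o)@d,(X[:2]-o)@n],4)
g=cv2.cvtColor(c['pixels'],cv2.COLOR_BGR2GRAY)
for u in (280,300,335,350): 
    print(u,[ (v,int(g[v,u])) for v in list(range(140,160,2))+list(range(198,220,2))])
print([ (u,int(g[178,u])) for u in range(306,330,2)])
b,a,L=trivet(c,(.507,-.039),-105.1); print('rest',b,a,L,sc(b))
print('noses',sc(ray(c,396,148,.031)),sc(ray(c,391,206,.031)))
print('edge',[sc(ray(c,u,120,0)) for u in (372,376,380)], [int(x) for x in g[120,360:400:2]])
W=cloud(c)
m=((W[...,2]>.116)&(W[...,2]<.15)&(W[...,0]<.68)&(W[...,1]>.1))
P=W[m][:,:2]; print(m.sum(), cv2.minEnclosingCircle(P.astype(np.float32)), P.min(0),P.max(0))
# lid edge via contour
cm=max(cv2.findContours(m.astype(np.uint8),cv2.RETR_EXTERNAL,cv2.CHAIN_APPROX_NONE)[0],key=len)[:,0]
Q=np.array([ray(c,u,v,.118)[:2] for u,v in cm if 3<u<636]); ctr,r=circ(Q); print('circ',ctr,r,sc(ctr))
t=snap('top','t3'); W=cloud(t); mm,st,cc=lid(t,W)
kb=[(u,v) for v in range(195,220) for u in range(188,212) if t['pixels'][v,u].max()<110]; k=np.mean(kb,0); print('knob',sc(ray(t,*k,.163)),robot.get_obs()['joint_pos'])
E
```

```text
280 [(140, 58), (142, 52), (144, 145), (146, 225), (148, 226), (150, 226), (152, 224), (154, 110), (156, 57), (158, 56), (198, 37), (200, 37), (202, 76), (204, 137), (206, 137), (208, 140), (210, 136), (212, 60), (214, 37), (216, 39), (218, 38)]
300 [(140, 51), (142, 49), (144, 100), (146, 141), (148, 140), (150, 143), (152, 140), (154, 77), (156, 48), (158, 52), (198, 42), (200, 41), (202, 78), (204, 135), (206, 135), (208, 137), (210, 137), (212, 61), (214, 39), (216, 39), (218, 43)]
335 [(140, 59), (142, 56), (144, 163), (146, 218), (148, 213), (150, 205), (152, 206), (154, 99), (156, 59), (158, 60), (198, 49), (200, 51), (202, 81), (204, 132), (206, 135), (208, 135), (210, 134), (212, 68), (214, 58), (216, 55), (218, 55)]
350 [(140, 65), (142, 123), (144, 193), (146, 222), (148, 216), (150, 207), (152, 209), (154, 97), (156, 63), (158, 62), (198, 55), (200, 56), (202, 85), (204, 132), (206, 134), (208, 132), (210, 135), (212, 76), (214, 59), (216, 58), (218, 61)]
[(306, 49), (308, 44), (310, 50), (312, 76), (314, 137), (316, 136), (318, 140), (320, 138), (322, 70), (324, 52), (326, 51), (328, 47)]
rest [ 0.5056 -0.0377] -104.85906433304547 [array([-0.006 ,  0.0375]), array([ 0.006 , -0.0375])] [-0.0861 -0.1322]
noses [-0.1242 -0.0311] [-0.0472 -0.0324]
edge [array([-0.1589, -0.0577]), array([-0.1589, -0.0523]), array([-0.1589, -0.0469])] [65, 64, 69, 65, 71, 71, 67, 89, 94, 91, 98, 100, 114, 220, 226, 140, 209, 228, 228, 230]
20109 ((0.5694504976272583, 0.20147345960140228), 0.08651859313249588) [0.4838 0.1155] [0.655  0.2805]
circ [0.5691 0.2006] 0.08518721631248047 [-0.0869  0.1144]
knob [-0.0863  0.1125] [-0.3152 -0.0351  1.7506 -0.      1.4144 -1.6222]
```

```bash
python3 - <<'E'
from meas import *
d=np.array([.9655,-.2605]);n=np.array([.2605,.9655]);o=np.array([.6232,.0675])
s=snap('scene','s3');W=cloud(s)
P=W.reshape(-1,3);P=P[~np.isnan(P[:,0])]
D=(P[:,:2]-o)@d;S=(P[:,:2]-o)@n
m=(D>-.0)&(D<.35)&(S>.08)&(S<.5)&(P[:,2]>.1)&(P[:,2]<.5)
for s0 in np.arange(.08,.5,.03):
    r=[]
    for z0 in (.1,.12,.14,.16,.18,.2):
        q=m&(abs(S-s0)<.015)&(P[:,2]>=z0)&(P[:,2]<z0+.02)
        r.append('%.3f'%D[q].min() if q.sum()>2 else '  -  ')
    print('s %.2f minD by z'%s0,r)
cv2.imwrite('pics/s3c.png',cv2.resize(s['pixels'][100:260,180:360],None,fx=4,fy=3.7,interpolation=cv2.INTER_CUBIC))
E
```

```text
s 0.08 minD by z ['0.006', '  -  ', '  -  ', '  -  ', '  -  ', '  -  ']
s 0.11 minD by z ['0.001', '  -  ', '  -  ', '  -  ', '  -  ', '  -  ']
s 0.14 minD by z ['  -  ', '  -  ', '  -  ', '  -  ', '  -  ', '  -  ']
s 0.17 minD by z ['  -  ', '  -  ', '  -  ', '  -  ', '  -  ', '  -  ']
s 0.20 minD by z ['  -  ', '  -  ', '  -  ', '  -  ', '  -  ', '  -  ']
s 0.23 minD by z ['0.069', '0.071', '0.070', '0.063', '  -  ', '  -  ']
s 0.26 minD by z ['0.046', '0.049', '0.047', '0.044', '  -  ', '  -  ']
s 0.29 minD by z ['0.036', '0.002', '0.036', '0.034', '0.063', '  -  ']
s 0.32 minD by z ['0.032', '0.000', '0.032', '0.029', '0.064', '  -  ']
s 0.35 minD by z ['0.037', '0.001', '0.035', '0.033', '0.063', '  -  ']
s 0.38 minD by z ['  -  ', '  -  ', '  -  ', '0.046', '  -  ', '  -  ']
s 0.41 minD by z ['  -  ', '  -  ', '  -  ', '0.075', '  -  ', '  -  ']
s 0.44 minD by z ['  -  ', '  -  ', '  -  ', '  -  ', '  -  ', '  -  ']
s 0.47 minD by z ['  -  ', '  -  ', '  -  ', '  -  ', '  -  ', '  -  ']
```

View pics/s3c.png

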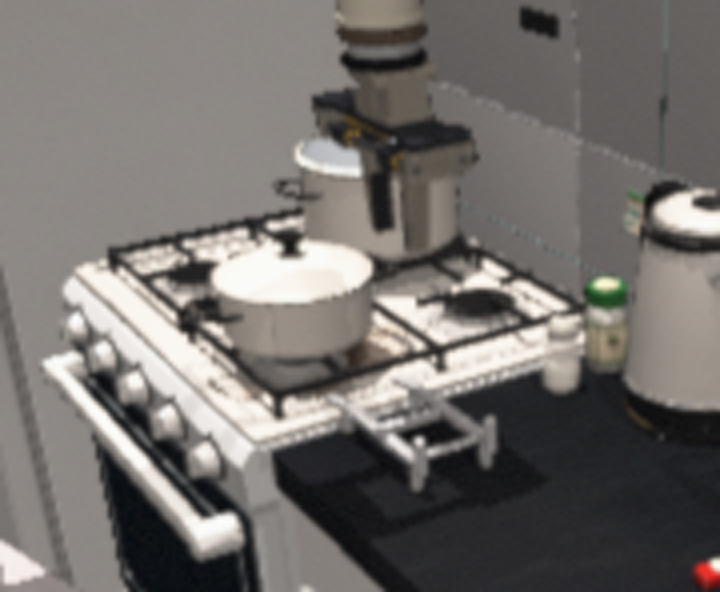

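>>> {"method": "step_arm", "body": {"steps": [{"claw":-1,"tx":0.008,"ty":0.033,"tz":0,"wx":0,"wy":0,"wz":-8},{"claw":-1,"tx":0.016,"ty":0.066,"tz":0,"wx":0,"wy":0,"wz":-16},{"claw":-1,"tx":0.024,"ty":0.1,"tz":0,"wx":0,"wy":0,"wz":-24},{"claw":-1,"tx":0.032,"ty":0.135,"tz":0,"wx":0,"wy":0,"wz":-32},{"claw":-1,"tx":0.04,"ty":0.17,"tz":0,"wx":0,"wy":0,"wz":-40},{"claw":-1,"tx":0.048,"ty":0.2,"tz":0,"wx":0,"wy":0,"wz":-48},{"claw":-1,"tx":0.056,"ty":0.23,"tz":0,"wx":0,"wy":0,"wz":-56},{"claw":-1,"tx":0.066,"ty":0.265,"tz":0,"wx":0,"wy":0,"wz":-64},{"claw":-1,"tx":0.076,"ty":0.3,"tz":0,"wx":0,"wy":0,"wz":-72},{"claw":-1,"tx":0.086,"ty":0.331,"tz":0,"wx":0,"wy":0,"wz":-80}]}}

```text
time_s: 7.05
tool_pos: [0.5916, 0.2934, 0.2302]
orientation: [[0.996, -0.004, 0.094], [-0.094, -0.001, 0.996], [-0.004, -1.0, -0.001]]
force: [-0.3, -0.2, 0.0]
opening: 1.002
```

>>> {"method": "step_arm", "body": {"steps": [{"claw":-1,"tx":0,"ty":0,"tz":0,"wx":0,"wy":0,"wz":-8},{"claw":-1,"tx":0,"ty":0,"tz":0,"wx":0,"wy":0,"wz":-10},{"claw":-1,"tx":0,"ty":0,"tz":0,"wx":0,"wy":0,"wz":-10}]}}

```text
time_s: 7.35
tool_pos: [0.5915, 0.2919, 0.2303]
orientation: [[0.966, -0.004, 0.26], [-0.26, -0.001, 0.966], [-0.003, -1.0, -0.002]]
force: [-0.2, 0.1, 0.5]
opening: 1.0
```

>>> {"method": "step_arm", "body": {"steps": [{"claw":-1,"tx":0,"ty":0,"tz":0,"wx":-7,"wy":1.9,"wz":0},{"claw":-1,"tx":0,"ty":0,"tz":0,"wx":-9.7,"wy":2.6,"wz":0},{"claw":-1,"tx":0,"ty":0,"tz":0,"wx":-9.7,"wy":2.6,"wz":0}]}}

```text
time_s: 7.65
tool_pos: [0.5917, 0.2928, 0.2307]
orientation: [[0.966, -0.048, 0.254], [-0.258, -0.17, 0.951], [-0.003, -0.984, -0.176]]
force: [0.2, 0.5, 0.5]
opening: 0.997
```

```bash
python3 - <<'E'
from meas import *
np.set_printoptions(precision=4,suppress=True)
o=robot.get_obs(); print(o['tool_pos'],o['orientation'],o['opening'],o['time_s'],o['joint_pos'],o['force'])
snap('wrist','w4')
E
```

```text
[0.5917 0.2928 0.2307] [[ 0.9661 -0.048   0.2538]
 [-0.2583 -0.1696  0.9511]
 [-0.0026 -0.9844 -0.1762]] 0.9969929152146856 7.65 [ 0.3474  0.4747  1.1843 -0.1436  1.5865  0.6136] [0.2262 0.5207 0.5209]
```

View pics/w4.png

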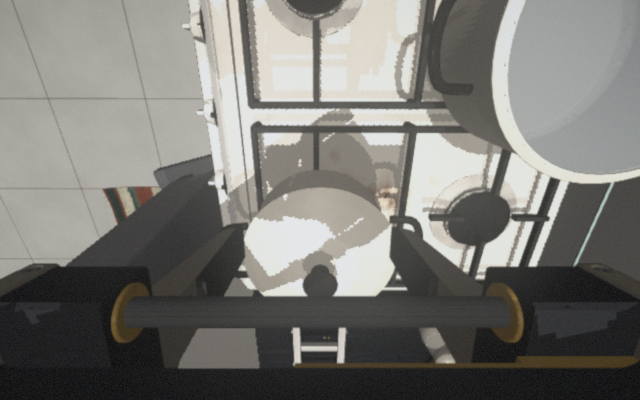

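>>> {"method": "step_arm", "body": {"steps": [{"claw":-1,"tx":0.0025,"ty":-0.0005,"tz":-0.03,"wx":0,"wy":0,"wz":0},{"claw":-1,"tx":0.0025,"ty":-0.0005,"tz":-0.07,"wx":0,"wy":0,"wz":0},{"claw":-1,"tx":0.0025,"ty":-0.0005,"tz":-0.11,"wx":0,"wy":0,"wz":0},{"claw":-1,"tx":0.0025,"ty":-0.0005,"tz":-0.14,"wx":0,"wy":0,"wz":0},{"claw":-1,"tx":0.0025,"ty":-0.0005,"tz":-0.16,"wx":0,"wy":0,"wz":0},{"claw":-1,"tx":0.0025,"ty":-0.0005,"tz":-0.16,"wx":0,"wy":0,"wz":0}]}}

```text
time_s: 8.3
tool_pos: [0.5921, 0.2896, 0.0689]
orientation: [[0.965, -0.053, 0.256], [-0.262, -0.17, 0.95], [-0.006, -0.984, -0.178]]
force: [-0.2, 0.9, -0.3]
opening: 0.999
```

```bash
python3 - <<'E'
from meas import *
o=robot.get_obs(); print(o['tool_pos'],o['opening'],o['time_s'],o['force'],o['moment'])
snap('wrist','w5');s=snap('scene','s5');cv2.imwrite('pics/s5c.png',cv2.resize(s['pixels'][100:260,180:360],None,fx=4,fy=3.7,interpolation=cv2.INTER_CUBIC))
E
```

```text
[0.5921 0.2896 0.0689] 0.9994791926980666 8.3 [-0.161   0.8864 -0.3423] [-0.0326  0.0516 -0.0096]
```

View pics/w5.png

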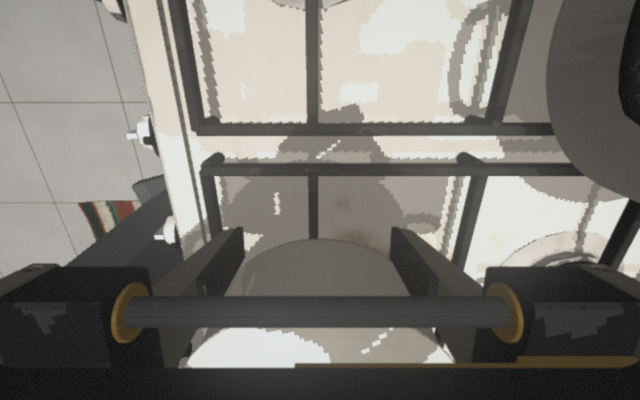

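View pics/s5c.png

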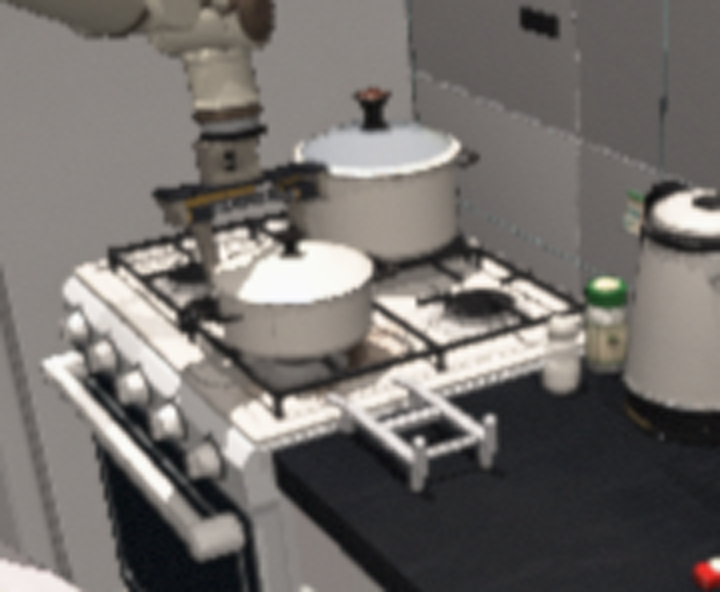

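>>> {"method": "step_arm", "body": {"steps": [{"claw":-1,"tx":-0.0005,"ty":-0.002,"tz":0,"wx":0,"wy":0,"wz":0},{"claw":-1,"tx":-0.001,"ty":-0.004,"tz":0,"wx":0,"wy":0,"wz":0},{"claw":-1,"tx":-0.0016,"ty":-0.006,"tz":0,"wx":0,"wy":0,"wz":0},{"claw":-1,"tx":-0.0021,"ty":-0.008,"tz":0,"wx":0,"wy":0,"wz":0},{"claw":-1,"tx":-0.0027,"ty":-0.01,"tz":0,"wx":0,"wy":0,"wz":0},{"claw":-1,"tx":-0.0032,"ty":-0.012,"tz":0,"wx":0,"wy":0,"wz":0},{"claw":-1,"tx":-0.0038,"ty":-0.014,"tz":0,"wx":0,"wy":0,"wz":0},{"claw":-1,"tx":-0.0043,"ty":-0.016,"tz":0,"wx":0,"wy":0,"wz":0},{"claw":-1,"tx":-0.0049,"ty":-0.018,"tz":0,"wx":0,"wy":0,"wz":0},{"claw":-1,"tx":-0.0054,"ty":-0.02,"tz":0,"wx":0,"wy":0,"wz":0}]}}

```text
time_s: 9.4
tool_pos: [0.5896, 0.2725, 0.0732]
orientation: [[0.965, -0.044, 0.257], [-0.261, -0.166, 0.951], [0.0, -0.985, -0.172]]
force: [0.7, 5.3, -0.4]
opening: 0.999
```

>>> {"method": "step_arm", "body": {"steps": [{"claw":-1,"tx":-0.0008,"ty":-0.003,"tz":0,"wx":0,"wy":0,"wz":0},{"claw":-1,"tx":-0.0016,"ty":-0.006,"tz":0,"wx":0,"wy":0,"wz":0},{"claw":-1,"tx":-0.0024,"ty":-0.009,"tz":0,"wx":0,"wy":0,"wz":0},{"claw":-1,"tx":-0.0032,"ty":-0.012,"tz":0,"wx":0,"wy":0,"wz":0},{"claw":-1,"tx":-0.004,"ty":-0.015,"tz":0,"wx":0,"wy":0,"wz":0},{"claw":-1,"tx":-0.0049,"ty":-0.018,"tz":0,"wx":0,"wy":0,"wz":0},{"claw":-1,"tx":-0.0057,"ty":-0.021,"tz":0,"wx":0,"wy":0,"wz":0},{"claw":-1,"tx":-0.0065,"ty":-0.024,"tz":0,"wx":0,"wy":0,"wz":0},{"claw":-1,"tx":-0.0073,"ty":-0.027,"tz":0,"wx":0,"wy":0,"wz":0},{"claw":-1,"tx":-0.0081,"ty":-0.03,"tz":0,"wx":0,"wy":0,"wz":0}]}}

```text
time_s: 10.4
tool_pos: [0.5817, 0.2421, 0.0732]
orientation: [[0.966, -0.044, 0.256], [-0.26, -0.167, 0.951], [0.001, -0.985, -0.173]]
force: [1.3, 4.7, -0.6]
opening: 1.0
```

```bash
cat >> meas.py <<'E'
d=np.array([.9655,-.2605]);n=np.array([.2605,.9655]);o=np.array([.6232,.0675])
sc=lambda X:np.round([(X[:2]-o)@d,(X[:2]-o)@n],4)
def status(tag):
    ob=robot.get_obs(); print('tcp',ob['tool_pos'],sc(ob['tool_pos']),'F',ob['force'],ob['time_s'])
    t=snap('top',tag+'t');s=snap('scene',tag+'s')
    cv2.imwrite('pics/%sc.png'%tag,np.hstack([cv2.resize(s['pixels'][140:260,220:340],(400,400),interpolation=cv2.INTER_CUBIC),cv2.resize(t['pixels'][150:270,200:320],(400,400),interpolation=cv2.INTER_CUBIC)]))
E
python3 -c "
from meas import *
status('p1')"
```

```text
tcp [0.5817 0.2421 0.0732] [-0.0856  0.1578] F [ 1.3498  4.7325 -0.6398] 10.4
```

View pics/p1c.png

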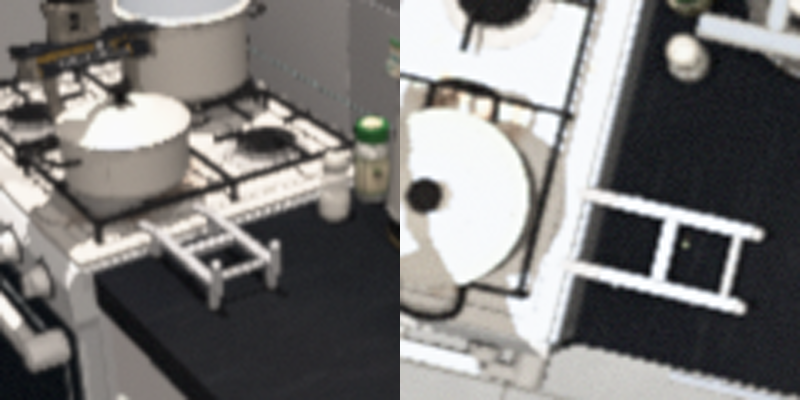

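>>> {"method": "step_arm", "body": {"steps": [{"claw":-1,"tx":-0.0008,"ty":-0.003,"tz":0,"wx":0,"wy":0,"wz":0},{"claw":-1,"tx":-0.0016,"ty":-0.006,"tz":0,"wx":0,"wy":0,"wz":0},{"claw":-1,"tx":-0.0024,"ty":-0.009,"tz":0,"wx":0,"wy":0,"wz":0},{"claw":-1,"tx":-0.0032,"ty":-0.012,"tz":0,"wx":0,"wy":0,"wz":0},{"claw":-1,"tx":-0.004,"ty":-0.015,"tz":0,"wx":0,"wy":0,"wz":0},{"claw":-1,"tx":-0.0049,"ty":-0.018,"tz":0,"wx":0,"wy":0,"wz":0},{"claw":-1,"tx":-0.0057,"ty":-0.021,"tz":0,"wx":0,"wy":0,"wz":0},{"claw":-1,"tx":-0.0065,"ty":-0.024,"tz":0,"wx":0,"wy":0,"wz":0},{"claw":-1,"tx":-0.0073,"ty":-0.027,"tz":0,"wx":0,"wy":0,"wz":0},{"claw":-1,"tx":-0.0081,"ty":-0.03,"tz":0,"wx":0,"wy":0,"wz":0}]}}

```text
time_s: 11.5
tool_pos: [0.5736, 0.2119, 0.0732]
orientation: [[0.965, -0.044, 0.257], [-0.261, -0.167, 0.951], [0.001, -0.985, -0.173]]
force: [1.1, 6.1, -1.1]
opening: 1.001
```

```bash
python3 -c "
from meas import *
status('p2')"
```

```text
tcp [0.5736 0.2119 0.0732] [-0.0856  0.1265] F [ 1.1149  6.0623 -1.0619] 11.5
```

View pics/p2c.png

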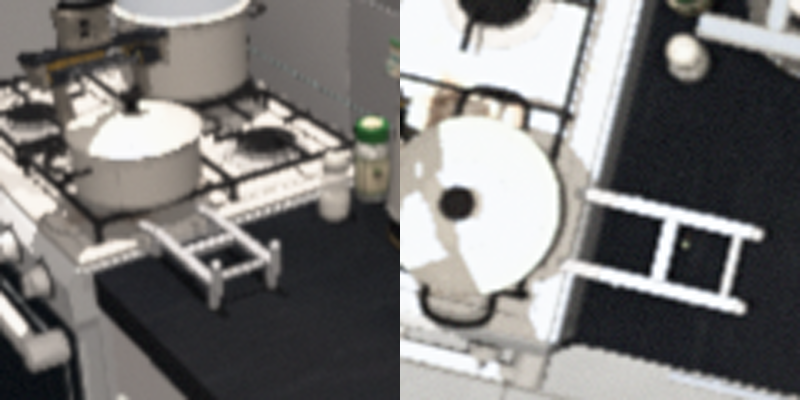

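>>> {"method": "step_arm", "body": {"steps": [{"claw":-1,"tx":-0.0005,"ty":-0.002,"tz":0,"wx":0,"wy":0,"wz":0},{"claw":-1,"tx":-0.0011,"ty":-0.004,"tz":0,"wx":0,"wy":0,"wz":0},{"claw":-1,"tx":-0.0016,"ty":-0.006,"tz":0,"wx":0,"wy":0,"wz":0},{"claw":-1,"tx":-0.0022,"ty":-0.008,"tz":0,"wx":0,"wy":0,"wz":0},{"claw":-1,"tx":-0.0027,"ty":-0.01,"tz":0,"wx":0,"wy":0,"wz":0},{"claw":-1,"tx":-0.0032,"ty":-0.012,"tz":0,"wx":0,"wy":0,"wz":0},{"claw":-1,"tx":-0.0038,"ty":-0.014,"tz":0,"wx":0,"wy":0,"wz":0},{"claw":-1,"tx":-0.0043,"ty":-0.016,"tz":0,"wx":0,"wy":0,"wz":0},{"claw":-1,"tx":-0.0049,"ty":-0.018,"tz":0,"wx":0,"wy":0,"wz":0},{"claw":-1,"tx":-0.0054,"ty":-0.02,"tz":0,"wx":0,"wy":0,"wz":0}]}}

```text
time_s: 12.6
tool_pos: [0.5683, 0.1921, 0.0734]
orientation: [[0.965, -0.044, 0.257], [-0.261, -0.167, 0.951], [0.001, -0.985, -0.173]]
force: [2.2, 5.3, -0.1]
opening: 1.001
```

>>> {"method": "step_arm", "body": {"steps": [{"claw":-1,"tx":-0.0005,"ty":-0.002,"tz":0,"wx":0,"wy":0,"wz":0},{"claw":-1,"tx":-0.0011,"ty":-0.004,"tz":0,"wx":0,"wy":0,"wz":0},{"claw":-1,"tx":-0.0016,"ty":-0.006,"tz":0,"wx":0,"wy":0,"wz":0},{"claw":-1,"tx":-0.0022,"ty":-0.008,"tz":0,"wx":0,"wy":0,"wz":0},{"claw":-1,"tx":-0.0027,"ty":-0.01,"tz":0,"wx":0,"wy":0,"wz":0},{"claw":-1,"tx":-0.0032,"ty":-0.012,"tz":0,"wx":0,"wy":0,"wz":0},{"claw":-1,"tx":-0.0038,"ty":-0.014,"tz":0,"wx":0,"wy":0,"wz":0},{"claw":-1,"tx":-0.0043,"ty":-0.016,"tz":0,"wx":0,"wy":0,"wz":0},{"claw":-1,"tx":-0.0049,"ty":-0.018,"tz":0,"wx":0,"wy":0,"wz":0},{"claw":-1,"tx":-0.0054,"ty":-0.02,"tz":0,"wx":0,"wy":0,"wz":0}]}}

```text
time_s: 13.6
tool_pos: [0.5635, 0.1726, 0.0742]
orientation: [[0.965, -0.043, 0.257], [-0.261, -0.166, 0.951], [0.002, -0.985, -0.172]]
force: [1.6, 7.3, 1.7]
opening: 0.998
```

```bash
python3 -c "
from meas import *
status('p3')
print(trivet(load('p3t'),(.5056,-.0377),-104.9)[:2])"
```

```text
tcp [0.5635 0.1726 0.0742] [-0.085   0.0859] F [1.648  7.2511 1.7028] 13.6
(array([ 0.5054, -0.0399]), np.float64(-104.9791447635776))
```

View pics/p3c.png

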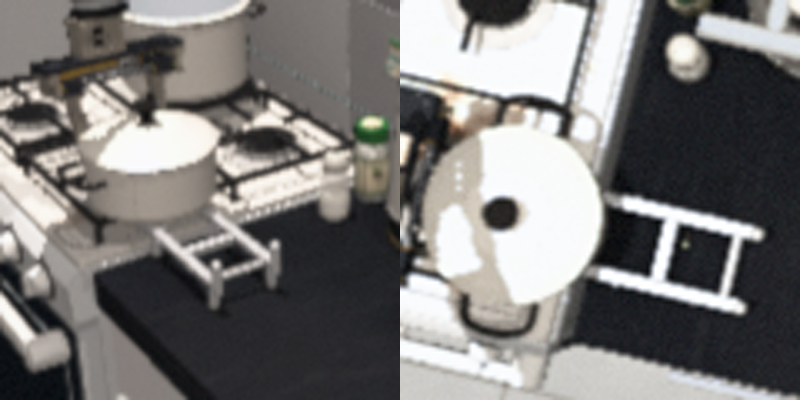

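>>> {"method": "step_arm", "body": {"steps": [{"claw":-1,"tx":-0.0005,"ty":-0.002,"tz":0,"wx":0,"wy":0,"wz":0},{"claw":-1,"tx":-0.0011,"ty":-0.004,"tz":0,"wx":0,"wy":0,"wz":0},{"claw":-1,"tx":-0.0016,"ty":-0.006,"tz":0,"wx":0,"wy":0,"wz":0},{"claw":-1,"tx":-0.0022,"ty":-0.008,"tz":0,"wx":0,"wy":0,"wz":0},{"claw":-1,"tx":-0.0027,"ty":-0.01,"tz":0,"wx":0,"wy":0,"wz":0},{"claw":-1,"tx":-0.0032,"ty":-0.012,"tz":0,"wx":0,"wy":0,"wz":0},{"claw":-1,"tx":-0.0038,"ty":-0.014,"tz":0,"wx":0,"wy":0,"wz":0},{"claw":-1,"tx":-0.0043,"ty":-0.016,"tz":0,"wx":0,"wy":0,"wz":0},{"claw":-1,"tx":-0.0049,"ty":-0.018,"tz":0,"wx":0,"wy":0,"wz":0},{"claw":-1,"tx":-0.0054,"ty":-0.02,"tz":0,"wx":0,"wy":0,"wz":0}]}}

```text
time_s: 14.7
tool_pos: [0.5573, 0.1519, 0.0732]
orientation: [[0.965, -0.045, 0.257], [-0.26, -0.168, 0.951], [0.001, -0.985, -0.173]]
force: [2.0, 6.1, -0.0]
opening: 1.001
```

```bash
python3 -c "
from meas import *
status('p4')
for k in ('t3','p2t','p3t','p4t'): print(trivet(load(k),(.5056,-.0377),-104.9)[:2])"
```

```text
tcp [0.5573 0.1519 0.0732] [-0.0856  0.0643] F [ 1.9753  6.0649 -0.0159] 14.7
(array([ 0.5095, -0.0055]), np.float64(-101.16689832236331))
(array([ 0.5054, -0.0399]), np.float64(-105.04041386386656))
(array([ 0.5054, -0.0399]), np.float64(-104.9791447635776))
(array([ 0.5053, -0.0399]), np.float64(-104.87281909087669))
```

View pics/p4c.png

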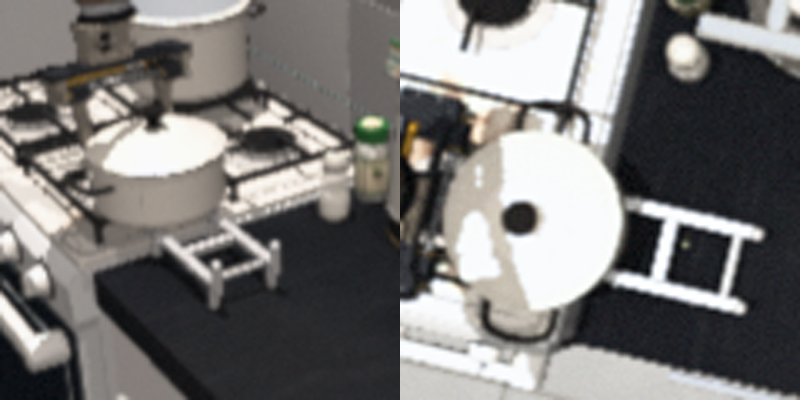

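>>> {"method": "step_arm", "body": {"steps": [{"claw":-1,"tx":-0.0008,"ty":-0.003,"tz":0,"wx":0,"wy":0,"wz":0},{"claw":-1,"tx":-0.0016,"ty":-0.006,"tz":0,"wx":0,"wy":0,"wz":0},{"claw":-1,"tx":-0.0024,"ty":-0.009,"tz":0,"wx":0,"wy":0,"wz":0},{"claw":-1,"tx":-0.0032,"ty":-0.012,"tz":0,"wx":0,"wy":0,"wz":0},{"claw":-1,"tx":-0.004,"ty":-0.015,"tz":0,"wx":0,"wy":0,"wz":0},{"claw":-1,"tx":-0.0049,"ty":-0.018,"tz":0,"wx":0,"wy":0,"wz":0},{"claw":-1,"tx":-0.0057,"ty":-0.021,"tz":0,"wx":0,"wy":0,"wz":0},{"claw":-1,"tx":-0.0065,"ty":-0.024,"tz":0,"wx":0,"wy":0,"wz":0},{"claw":-1,"tx":-0.0073,"ty":-0.027,"tz":0,"wx":0,"wy":0,"wz":0},{"claw":-1,"tx":-0.0081,"ty":-0.03,"tz":0,"wx":0,"wy":0,"wz":0}]}}

```text
time_s: 15.8
tool_pos: [0.5492, 0.1218, 0.0732]
orientation: [[0.965, -0.045, 0.257], [-0.261, -0.168, 0.951], [0.001, -0.985, -0.174]]
force: [0.8, 5.7, 0.7]
opening: 1.0
```

```bash
python3 -c "
from meas import *
status('p5')
for k in ('p4t','p5t'): print(trivet(load(k),(.5056,-.0377),-104.9)[:2])"
```

```text
tcp [0.5492 0.1218 0.0732] [-0.0856  0.0332] F [0.8485 5.7238 0.703 ] 15.8
(array([ 0.5053, -0.0399]), np.float64(-104.87281909087669))
(array([ 0.5093, -0.0246]), np.float64(-104.74549156946674))
```

View pics/p5c.png

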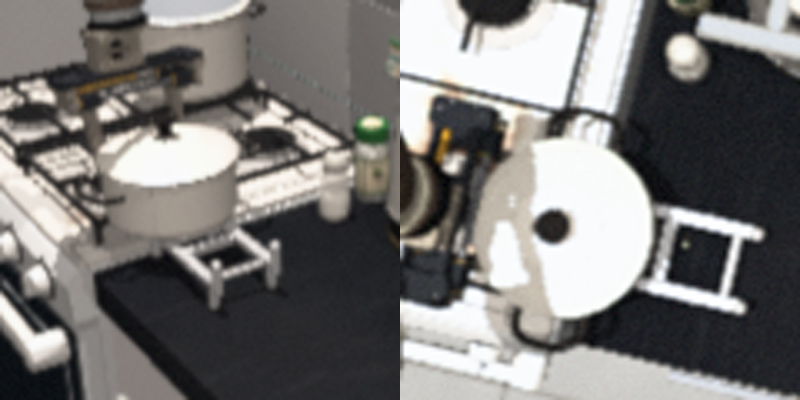

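>>> {"method": "step_arm", "body": {"steps": [{"claw":-1,"tx":-0.0008,"ty":-0.003,"tz":0,"wx":0,"wy":0,"wz":0},{"claw":-1,"tx":-0.0016,"ty":-0.006,"tz":0,"wx":0,"wy":0,"wz":0},{"claw":-1,"tx":-0.0024,"ty":-0.009,"tz":0,"wx":0,"wy":0,"wz":0},{"claw":-1,"tx":-0.0032,"ty":-0.012,"tz":0,"wx":0,"wy":0,"wz":0},{"claw":-1,"tx":-0.004,"ty":-0.015,"tz":0,"wx":0,"wy":0,"wz":0},{"claw":-1,"tx":-0.0049,"ty":-0.018,"tz":0,"wx":0,"wy":0,"wz":0},{"claw":-1,"tx":-0.0057,"ty":-0.021,"tz":0,"wx":0,"wy":0,"wz":0},{"claw":-1,"tx":-0.0065,"ty":-0.024,"tz":0,"wx":0,"wy":0,"wz":0},{"claw":-1,"tx":-0.0073,"ty":-0.027,"tz":0,"wx":0,"wy":0,"wz":0},{"claw":-1,"tx":-0.0081,"ty":-0.03,"tz":0,"wx":0,"wy":0,"wz":0}]}}

```text
time_s: 16.9
tool_pos: [0.5418, 0.0924, 0.074]
orientation: [[0.965, -0.043, 0.257], [-0.261, -0.167, 0.951], [0.002, -0.985, -0.172]]
force: [1.3, 7.7, 3.5]
opening: 1.0
```

```bash
python3 -c "
from meas import *
status('p6')"
```

```text
tcp [0.5418 0.0924 0.074 ] [-0.0851  0.0028] F [1.2921 7.7009 3.454 ] 16.9
```

View pics/p6c.png

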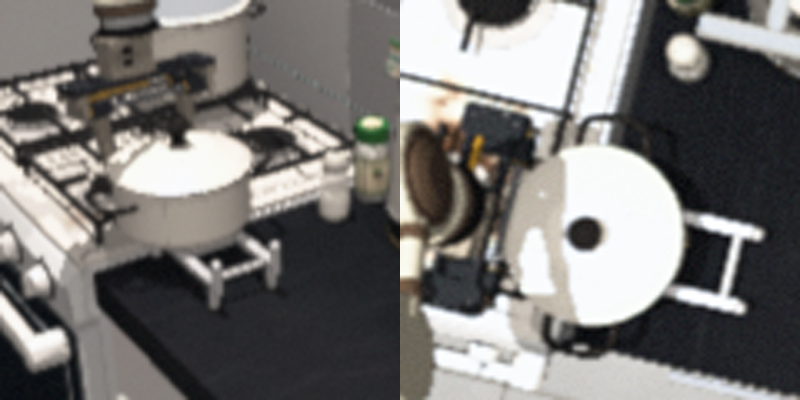

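>>> {"method": "step_arm", "body": {"steps": [{"claw":-1,"tx":-0.0008,"ty":-0.003,"tz":0,"wx":0,"wy":0,"wz":0},{"claw":-1,"tx":-0.0016,"ty":-0.006,"tz":0,"wx":0,"wy":0,"wz":0},{"claw":-1,"tx":-0.0024,"ty":-0.009,"tz":0,"wx":0,"wy":0,"wz":0},{"claw":-1,"tx":-0.0032,"ty":-0.012,"tz":0,"wx":0,"wy":0,"wz":0},{"claw":-1,"tx":-0.004,"ty":-0.015,"tz":0,"wx":0,"wy":0,"wz":0},{"claw":-1,"tx":-0.0049,"ty":-0.018,"tz":0,"wx":0,"wy":0,"wz":0},{"claw":-1,"tx":-0.0057,"ty":-0.021,"tz":0,"wx":0,"wy":0,"wz":0},{"claw":-1,"tx":-0.0065,"ty":-0.024,"tz":0,"wx":0,"wy":0,"wz":0},{"claw":-1,"tx":-0.0073,"ty":-0.027,"tz":0,"wx":0,"wy":0,"wz":0},{"claw":-1,"tx":-0.0081,"ty":-0.03,"tz":0,"wx":0,"wy":0,"wz":0}]}}

```text
time_s: 18.0
tool_pos: [0.5345, 0.0626, 0.0747]
orientation: [[0.965, -0.041, 0.257], [-0.261, -0.166, 0.951], [0.004, -0.985, -0.172]]
force: [2.5, 9.1, 5.5]
opening: 1.0
```

```bash
python3 -c "
from meas import *
status('p7')"
```

```text
tcp [0.5345 0.0626 0.0747] [-0.0844 -0.0278] F [2.4752 9.1281 5.5318] 18.0
```

View pics/p7c.png

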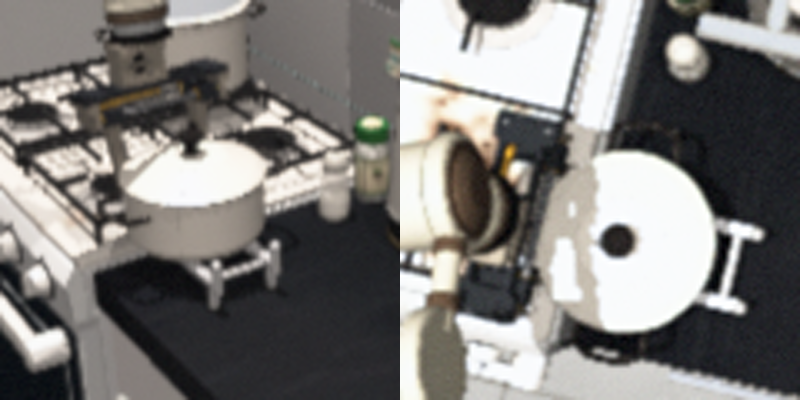

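>>> {"method": "step_arm", "body": {"steps": [{"claw":-1,"tx":-0.0005,"ty":-0.002,"tz":0,"wx":0,"wy":0,"wz":0},{"claw":-1,"tx":-0.0011,"ty":-0.004,"tz":0,"wx":0,"wy":0,"wz":0},{"claw":-1,"tx":-0.0016,"ty":-0.006,"tz":0,"wx":0,"wy":0,"wz":0},{"claw":-1,"tx":-0.0022,"ty":-0.008,"tz":0,"wx":0,"wy":0,"wz":0},{"claw":-1,"tx":-0.0027,"ty":-0.01,"tz":0,"wx":0,"wy":0,"wz":0},{"claw":-1,"tx":-0.0032,"ty":-0.012,"tz":0,"wx":0,"wy":0,"wz":0},{"claw":-1,"tx":-0.0038,"ty":-0.014,"tz":0,"wx":0,"wy":0,"wz":0},{"claw":-1,"tx":-0.0043,"ty":-0.016,"tz":0,"wx":0,"wy":0,"wz":0},{"claw":-1,"tx":-0.0049,"ty":-0.018,"tz":0,"wx":0,"wy":0,"wz":0},{"claw":-1,"tx":-0.0054,"ty":-0.02,"tz":0,"wx":0,"wy":0,"wz":0}]}}

```text
time_s: 19.1
tool_pos: [0.5291, 0.0426, 0.0747]
orientation: [[0.965, -0.041, 0.257], [-0.261, -0.167, 0.951], [0.004, -0.985, -0.172]]
force: [2.5, 8.3, 5.6]
opening: 1.001
```

```bash
python3 -c "
from meas import *
status('p8')"
```

```text
tcp [0.5291 0.0426 0.0747] [-0.0843 -0.0486] F [2.5072 8.3088 5.6403] 19.1
```

View pics/p8c.png

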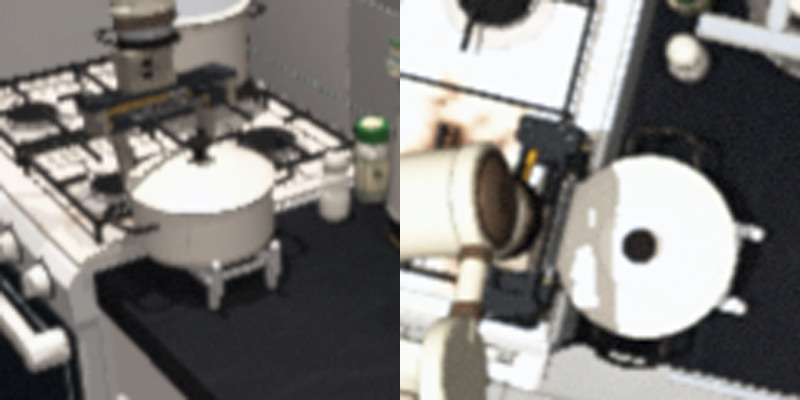

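```bash
cat >> meas.py <<'E'
def knob(t,z=.165):
    im=t['pixels'].astype(int); W=cloud(t)
    m=((W[...,2]>.145)&(W[...,2]<.185)&(im.max(-1)<120)&(W[...,0]>.45)&(W[...,0]<.62)).astype(np.uint8)
    n_,l,st,ce=cv2.connectedComponentsWithStats(m); k=1+np.argmax(st[1:,4]); return ce[k],st[k,4],sc(ray(t,*ce[k],z))
def stops(t):
    W=cloud(t); g=cv2.cvtColor(t['pixels'],cv2.COLOR_BGR2GRAY)
    v,u=np.mgrid[0:400,0:640]; r=[]
    for lat in (-.038,.038):
        acc=[]
        for vv,uu in zip(*np.where(g>110)):
            if not(260<uu<300 and 200<vv<250 or 290<uu<330): continue
            q=sc(ray(t,uu,vv,.066))
            if abs(q[0]+.0865-lat)<.012 and -.245<q[1]<-.20: acc.append(q)
        r.append((np.mean(acc,0).round(4),len(acc)) if acc else None)
    return r
E
python3 -c "
from meas import *
for k in ('top0','p2t','p5t','p6t','p7t','p8t'): print(k,knob(load(k)),stops(load(k)))"
```

```text
top0 (array([  6.234 , 213.0213]), np.int32(376), array([-0.245 ,  0.6821])) [None, (array([-0.0397, -0.2387]), 9)]
p2t (array([  6.2251, 213.3168]), np.int32(382), array([-0.2459,  0.6818])) [(array([-0.1219, -0.2144]), 44), (array([-0.0487, -0.2134]), 45)]
p5t (array([  6.126 , 213.4343]), np.int32(373), array([-0.2463,  0.682 ])) [(array([-0.1219, -0.2144]), 44), (array([-0.0487, -0.2134]), 45)]
p6t (array([  6.1147, 213.8107]), np.int32(375), array([-0.2474,  0.6817])) [(array([-0.1219, -0.2144]), 44), (array([-0.0489, -0.2131]), 46)]
p7t (array([  6.0525, 213.6877]), np.int32(381), array([-0.2471,  0.682 ])) [(array([-0.1219, -0.2144]), 44), (array([-0.0487, -0.2134]), 45)]
p8t (array([  6.1485, 213.6207]), np.int32(377), array([-0.2468,  0.6818])) [(array([-0.1218, -0.2151]), 41), (array([-0.049 , -0.2134]), 38)]
```

```bash
sed -i 's/(W\[...,0\]<.62))/(W[...,0]<.62)\&(W[...,1]<.24)\&(W[...,1]>-.2))/' meas.py; python3 -c "
from meas import *
for k in ('top0','p2t','p5t','p6t','p7t','p8t'): print(k,knob(load(k)))"
```

```text
top0 (array([196.6533, 205.9467]), np.int32(75), array([-0.086 ,  0.1119]))
p2t (array([216.5422, 210.6386]), np.int32(83), array([-0.0857,  0.0482]))
p5t (array([223.7111, 206.2444]), np.int32(90), array([-0.0673,  0.0301]))
p6t (array([233.8721, 206.9651]), np.int32(86), array([-0.0622, -0.0011]))
p7t (array([242.4268, 212.6707]), np.int32(82), array([-0.0731, -0.0312]))
p8t (array([271.5195, 223.3766]), np.int32(77), array([-0.0841, -0.1267]))
```

>>> {"method": "step_arm", "body": {"steps": [{"claw":-1,"tx":-0.0005,"ty":-0.002,"tz":0,"wx":0,"wy":0,"wz":0},{"claw":-1,"tx":-0.0011,"ty":-0.004,"tz":0,"wx":0,"wy":0,"wz":0},{"claw":-1,"tx":-0.0016,"ty":-0.006,"tz":0,"wx":0,"wy":0,"wz":0},{"claw":-1,"tx":-0.0022,"ty":-0.008,"tz":0,"wx":0,"wy":0,"wz":0},{"claw":-1,"tx":-0.0027,"ty":-0.01,"tz":0,"wx":0,"wy":0,"wz":0},{"claw":-1,"tx":-0.0032,"ty":-0.012,"tz":0,"wx":0,"wy":0,"wz":0}]}}

```text
time_s: 19.8
tool_pos: [0.5259, 0.0306, 0.0747]
orientation: [[0.965, -0.042, 0.257], [-0.261, -0.167, 0.951], [0.003, -0.985, -0.172]]
force: [2.6, 8.4, 6.0]
opening: 0.998
```

>>> {"method": "step_arm", "body": {"steps": [{"claw":-1,"tx":-0.0003,"ty":-0.001,"tz":0,"wx":0,"wy":0,"wz":0},{"claw":-1,"tx":-0.0005,"ty":-0.002,"tz":0,"wx":0,"wy":0,"wz":0},{"claw":-1,"tx":-0.0008,"ty":-0.003,"tz":0,"wx":0,"wy":0,"wz":0}]}}

```text
time_s: 20.1
tool_pos: [0.5251, 0.0276, 0.0747]
orientation: [[0.965, -0.042, 0.257], [-0.261, -0.167, 0.951], [0.003, -0.985, -0.172]]
force: [2.8, 9.7, 5.8]
opening: 1.003
```

```bash
python3 -c "
from meas import *
status('p9')
print(knob(load('p9t')),stops(load('p9t')))"
```

```text
tcp [0.5251 0.0276 0.0747] [-0.0843 -0.0641] F [2.8127 9.7169 5.7787] 20.1
(array([254.5176, 213.6706]), np.int32(85), array([-0.0674, -0.0684])) [(array([-0.1231, -0.2131]), 51), (array([-0.0493, -0.2124]), 51)]
```

View pics/p9c.png

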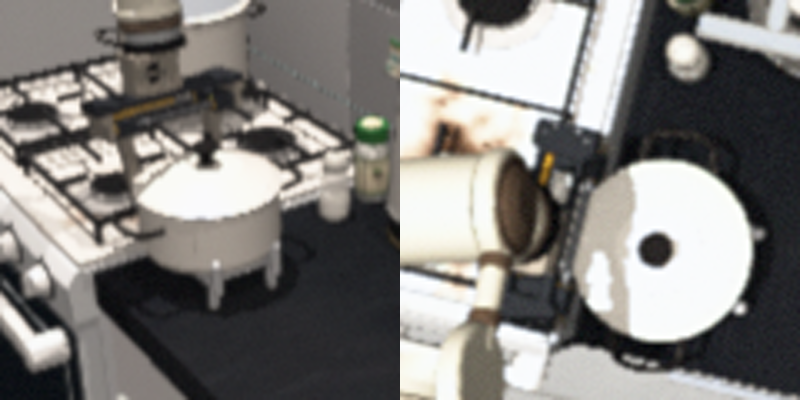

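>>> {"method": "step_arm", "body": {"steps": [{"claw":-1,"tx":-0.0003,"ty":-0.001,"tz":0,"wx":0,"wy":0,"wz":0},{"claw":-1,"tx":-0.0003,"ty":-0.001,"tz":0,"wx":0,"wy":0,"wz":0}]}}

```text
time_s: 20.4
tool_pos: [0.5248, 0.0265, 0.0747]
orientation: [[0.965, -0.042, 0.257], [-0.261, -0.167, 0.951], [0.003, -0.985, -0.172]]
force: [2.9, 9.2, 6.6]
opening: 0.999
```

>>> {"method": "step_arm", "body": {"steps": [{"claw":-1,"tx":-0.0003,"ty":-0.001,"tz":0,"wx":0,"wy":0,"wz":0},{"claw":-1,"tx":-0.0003,"ty":-0.001,"tz":0,"wx":0,"wy":0,"wz":0}]}}

```text
time_s: 20.6
tool_pos: [0.5245, 0.0255, 0.0747]
orientation: [[0.965, -0.042, 0.257], [-0.261, -0.167, 0.951], [0.003, -0.985, -0.172]]
force: [3.0, 7.0, 5.6]
opening: 0.998
```

>>> {"method": "step_arm", "body": {"steps": [{"claw":-1,"tx":-0.0003,"ty":-0.001,"tz":0,"wx":0,"wy":0,"wz":0},{"claw":-1,"tx":-0.0003,"ty":-0.001,"tz":0,"wx":0,"wy":0,"wz":0}]}}

```text
time_s: 20.8
tool_pos: [0.5242, 0.0245, 0.0746]
orientation: [[0.965, -0.042, 0.257], [-0.261, -0.167, 0.951], [0.003, -0.985, -0.172]]
force: [1.8, 7.9, 6.1]
opening: 0.998
```

>>> {"method": "step_arm", "body": {"steps": [{"claw":-1,"tx":-0.0003,"ty":-0.001,"tz":0,"wx":0,"wy":0,"wz":0},{"claw":-1,"tx":-0.0003,"ty":-0.001,"tz":0,"wx":0,"wy":0,"wz":0}]}}

```text
time_s: 21.0
tool_pos: [0.524, 0.0238, 0.0747]
orientation: [[0.965, -0.041, 0.257], [-0.261, -0.166, 0.951], [0.004, -0.985, -0.171]]
force: [2.5, 10.8, 5.3]
opening: 0.998
```

```bash
cat > kb.py <<'E'
from meas import *
import sys
def kn(t,u0,v0):
    g=cv2.cvtColor(t['pixels'],cv2.COLOR_BGR2GRAY).astype(float)[v0-9:v0+10,u0-9:u0+10]
    w=np.clip(150-g,0,None); vv,uu=np.mgrid[v0-9:v0+10,u0-9:u0+10]
    u,v=(w*uu).sum()/w.sum(),(w*vv).sum()/w.sum(); return sc(ray(t,u,v,.165))
def st(t):
    g=cv2.cvtColor(t['pixels'],cv2.COLOR_BGR2GRAY)
    W=cloud(t); m=((W[...,2]>.05)&(W[...,2]<.085)&(g>100)).astype(np.uint8); m[:, :295]=0; m[:,320:]=0; m[:200]=0;m[250:]=0
    n_,l,s,c=cv2.connectedComponentsWithStats(m); return [(c[i].round(1),int(s[i,4]),sc(ray(t,*c[i],.066))) for i in range(1,n_) if s[i,4]>3]
E
python3 -c "
from kb import *
status('p10'); t=load('p10t')
print(kn(load('p8t'),272,223),kn(load('p9t'),277,225),kn(t,278,225)); print(st(load('p2t')),st(load('p9t')),st(t))"
```

```text
tcp [0.524  0.0238 0.0747] [-0.0844 -0.0681] F [ 2.531  10.7603  5.2667] 21.0
[-0.084  -0.1264] [-0.084  -0.1419] [-0.0842 -0.1458]
[(array([306.8, 219.9]), 10, array([-0.048 , -0.2248])), (array([301.2, 242. ]), 10, array([-0.1237, -0.224 ]))] [(array([306.5, 219.8]), 10, array([-0.0479, -0.2237])), (array([301.2, 242. ]), 10, array([-0.1237, -0.224 ]))] [(array([306.9, 219.9]), 8, array([-0.0479, -0.225 ])), (array([301.3, 242.1]), 9, array([-0.1239, -0.2245]))]
```

View pics/p10c.png

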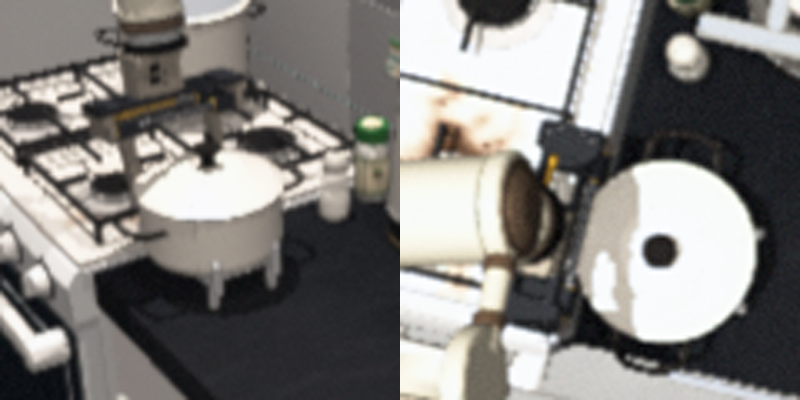

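>>> {"method": "step_arm", "body": {"steps": [{"claw":-1,"tx":-0.0003,"ty":-0.001,"tz":0,"wx":0,"wy":0,"wz":0},{"claw":-1,"tx":-0.0003,"ty":-0.001,"tz":0,"wx":0,"wy":0,"wz":0}]}}

```text
time_s: 21.3
tool_pos: [0.5239, 0.0235, 0.0747]
orientation: [[0.965, -0.041, 0.258], [-0.261, -0.165, 0.951], [0.004, -0.985, -0.17]]
force: [2.7, 11.8, 6.5]
opening: 1.004
```

>>> {"method": "step_arm", "body": {"steps": [{"claw":-1,"tx":-0.0003,"ty":-0.001,"tz":0,"wx":0,"wy":0,"wz":0},{"claw":-1,"tx":-0.0003,"ty":-0.001,"tz":0,"wx":0,"wy":0,"wz":0}]}}

```text
time_s: 21.5
tool_pos: [0.5238, 0.0229, 0.0748]
orientation: [[0.965, -0.04, 0.258], [-0.261, -0.164, 0.951], [0.004, -0.986, -0.169]]
force: [4.1, 13.2, 6.3]
opening: 1.0
```

```bash
python3 -c "
from kb import *
status('p11'); t=load('p11t')
print(kn(t,278,225)); print(st(t))"
```

```text
tcp [0.5238 0.0229 0.0748] [-0.0844 -0.0689] F [ 4.07   13.2223  6.268 ] 21.5
[-0.0842 -0.1465]
[(array([306.9, 219.9]), 8, array([-0.0479, -0.225 ])), (array([301.3, 242.1]), 9, array([-0.1239, -0.2245]))]
```

>>> {"method": "step_arm", "body": {"steps": [{"claw":-1,"tx":0.0005,"ty":0.002,"tz":0,"wx":0,"wy":0,"wz":0},{"claw":-1,"tx":0.001,"ty":0.004,"tz":0,"wx":0,"wy":0,"wz":0},{"claw":-1,"tx":0.0016,"ty":0.006,"tz":0,"wx":0,"wy":0,"wz":0},{"claw":-1,"tx":0.0025,"ty":0.01,"tz":0,"wx":0,"wy":0,"wz":0},{"claw":-1,"tx":0.005,"ty":0.02,"tz":0,"wx":0,"wy":0,"wz":0},{"claw":-1,"tx":0.01,"ty":0.04,"tz":0,"wx":0,"wy":0,"wz":0},{"claw":-1,"tx":0.01,"ty":0.04,"tz":0.04,"wx":0,"wy":0,"wz":0},{"claw":-1,"tx":0.01,"ty":0.04,"tz":0.08,"wx":0,"wy":0,"wz":0},{"claw":-1,"tx":0.01,"ty":0.04,"tz":0.12,"wx":0,"wy":0,"wz":0},{"claw":-1,"tx":0.01,"ty":0.04,"tz":0.16,"wx":0,"wy":0,"wz":0}]}}

```text
time_s: 22.6
tool_pos: [0.531, 0.0609, 0.2342]
orientation: [[0.965, -0.047, 0.256], [-0.261, -0.169, 0.951], [-0.001, -0.985, -0.175]]
force: [0.4, 0.7, -0.1]
opening: 1.003
```

>>> {"method": "step_arm", "body": {"steps": [{"claw":-1,"tx":0.0,"ty":0.04,"tz":0.03,"wx":0,"wy":0,"wz":0},{"claw":-1,"tx":0.0,"ty":0.08,"tz":0.05,"wx":0,"wy":0,"wz":0},{"claw":-1,"tx":0.0,"ty":0.12,"tz":0.05,"wx":0,"wy":0,"wz":0},{"claw":-1,"tx":0.0,"ty":0.12,"tz":0.05,"wx":0,"wy":0,"wz":0},{"claw":-1,"tx":0.0,"ty":0.12,"tz":0.05,"wx":0,"wy":0,"wz":0}]}}

```text
time_s: 23.1
tool_pos: [0.5311, 0.1811, 0.2823]
orientation: [[0.966, -0.046, 0.255], [-0.259, -0.17, 0.951], [-0.001, -0.984, -0.176]]
force: [-0.2, -0.1, -0.3]
opening: 1.002
```

```bash
python3 - <<'E'
from kb import *
status('p12'); t=load('p12t');s=load('p12s')
k=kn(t,278,225);print('knob',k,st(t))
W=cloud(t)
m=((W[...,2]>.116)&(W[...,2]<.15)&(W[...,0]<.65)&(W[...,0]>.4)&(W[...,1]<.08)&(W[...,1]>-.15)).astype(np.uint8)
n_,l,ss,c=cv2.connectedComponentsWithStats(m);kk=1+np.argmax(ss[1:,4]);mm=l==kk
P=W[mm]; print(mm.sum())
(cx,cy),r=cv2.minEnclosingCircle(P[:,:2].astype(np.float32)); print('lid',sc(np.array([cx,cy])),r)
# lid tilt: fit z = a x + b y + c r^2
q=P[:,:2]-[cx,cy]; A=np.c_[q,(q**2).sum(1),np.ones(len(q))]; co=np.linalg.lstsq(A,P[:,2],rcond=None)[0]; print('tilt',co)
# pot wall in scene: height range etc
wr=snap('wrist','w12')
cv2.imwrite('pics/fin.png',cv2.resize(s['pixels'][160:240,260:340],(640,600)[:2],interpolation=cv2.INTER_CUBIC)[:600])
E
```

```text
tcp [0.5311 0.1811 0.2823] [-0.1185  0.0857] F [-0.2348 -0.1261 -0.345 ] 23.1
knob [-0.0842 -0.1465] [(array([306.9, 219.9]), 8, array([-0.0479, -0.225 ])), (array([301.3, 242.1]), 9, array([-0.1239, -0.2245]))]
2157
lid [-0.0847 -0.1451] 0.08620177954435349
tilt [ 0.0027 -0.     -3.0787  0.1429]
```

View pics/fin.png

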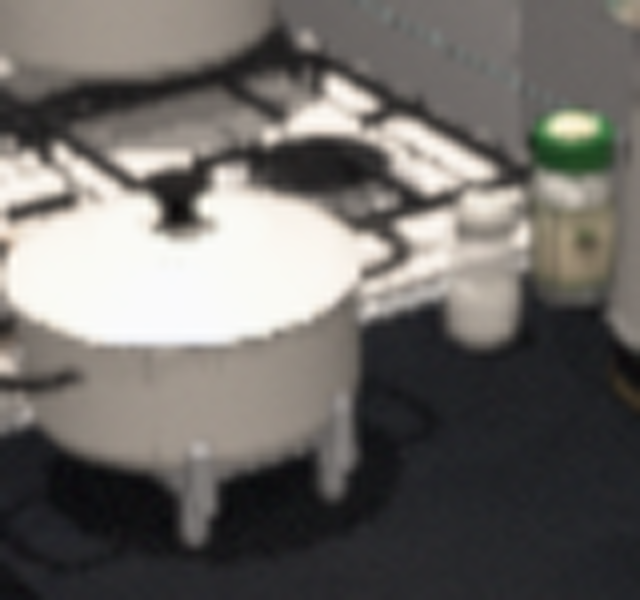

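View pics/p12c.png

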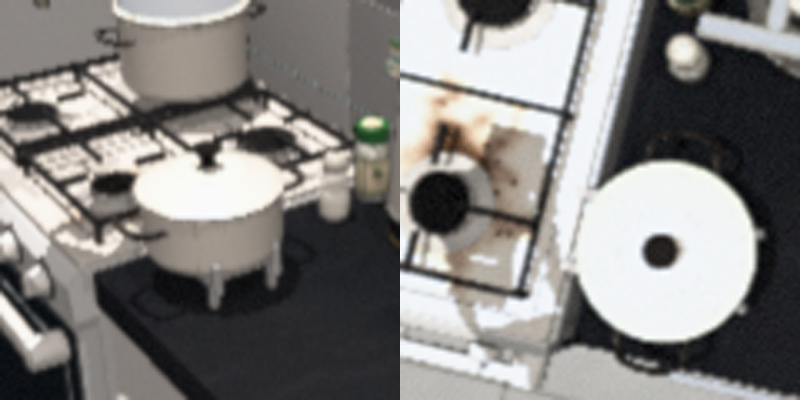

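View pics/w12.png

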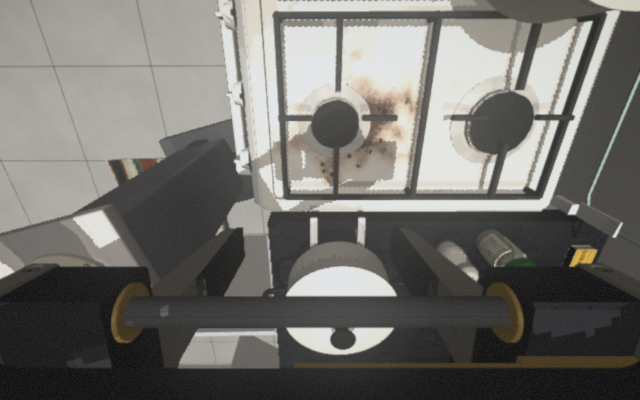

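```bash
python3 - <<'E'
from kb import *
c=load('w12'); g=cv2.cvtColor(c['pixels'],cv2.COLOR_BGR2GRAY)
for u in (315,361):
    print([(v,int(g[v,u])) for v in range(206,226,2)])
    print('nose',sc(ray(c,u,217,.031)))
print('edge',[(v,int(g[v,338])) for v in range(204,226,2)],sc(ray(c,338,211,0)))
# pot wall bottom/lid height check
W=cloud(load('p12t')); print(np.nanmedian(W[225:230,262:268,2]))
E
```

```text
[(206, 130), (208, 191), (210, 158), (212, 63), (214, 60), (216, 81), (218, 204), (220, 218), (222, 207), (224, 203)]
nose [-0.1215 -0.0296]
[(206, 217), (208, 216), (210, 160), (212, 69), (214, 62), (216, 84), (218, 210), (220, 224), (222, 221), (224, 206)]
nose [-0.0491 -0.0296]
edge [(204, 222), (206, 216), (208, 215), (210, 213), (212, 82), (214, 61), (216, 65), (218, 62), (220, 62), (222, 66), (224, 65)] [-0.0832 -0.0347]
0.13653945473795656
```

```bash
python3 -c "
from rig import order
print(order.finish_job())"
```

```text
the job is handed in; nothing more can be done
None
```

I set the larger pan rest (199 × 94 mm) square at the worktop edge. I then slid the pot onto it with the two open fingers, without lifting it, and handed the job in at about 23 s. No verdict was reported.

**Pan rest:** It was about 0.2° off square, and the noses reached 26–28 mm past the worktop edge. It did not shift measurably during the push. Its front feet stand only about 4 mm inside the edge.

**Push:** Wrist force was about 5–10 N along the way. It rose to about 15 N (including a vertical part) as the pot came home, against the 25 N limit.

**Last checks:**
- **Pot position:** The pot axis is about 2 mm from the seat point, judged by its lid and knob. Two estimates of its position along the runners differ by 1.4 mm.
- **Stops:** I did not see the pot touch both stops directly. I took it from the position and from the force rising at the end.
- **Lid:** It is level and in place. The lid edge and the knob agree to 1.5 mm, but both are on the lid, so I did not measure it separately against the pot.
- **Salt shaker and spice jar:** They look untouched in the pictures, though I did not measure them.
- **Cup:** I did not check it; the arm never worked near it.
- **Arm:** It is clear, with no contact force.

One mid-push position reading was wrong. As the lid began to cover the cross bar, it seemed to show the rest moving about 15 mm. The stops showed it had not moved, so I discarded that reading.

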